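Open the warming cabinet and set its loading fence back

TASK

Get the small bench warming cabinet ready for loading: swing its door open by the handle until it stands well past square to the cabinet. Then take the T-shaped push bar and, gently, nudge the loading fence in the doorway back with the bar's nose until the fence bears firmly on its hidden rubber stop; never push the fence with the gripper and never ram it. Finally lay the bar down on the bench outside the cabinet, leaving door and fence as set and the other loose things where they stand.

Things in the scene. Friction and masses are not known exactly. Their poses are not given: they have to be found in the camera images.
- cabinet: grey bench warming cabinet, fixed, 160 deep x 200 wide x 150 high mm; origin on the bench under the middle of its front plane; its x axis points into the cabinet, y to its left (seen from the robot), z up. The door opening in the front plane is 188 mm wide, from 14 to 144 mm above the bench, the sides and roof are 6 mm sheet; the shut door stands 3 to 17 mm in front of the front plane
- door_hinge (a point): point on the door's vertical hinge axis at handle height (125 mm), at the right edge of the cabinet front; axes as the cabinet's
- door (a joint): hinge of the door, rad: 0 shut, grows as the free (left) edge swings out towards the robot and on to the right; 1.57 is square to the cabinet, the end of travel is 2.0. It stays where it is left; about 3 N at the handle moves it
- door_handle (a point): middle of the handle bar on the door's front: a level steel bar 10 mm thick and 96 mm long between two end posts, 125 mm above the bench (25 mm under the cabinet's top), 130 mm from the hinge axis along the door, its centre 53 mm in front of the hinge axis; 41 mm clear between bar and door face, open above and below. x axis normal to the door (into it when shut), y along the bar
- fence_face (a point): middle of the front face of the loading fence: a loose steel slide, 100 wide x 60 long mm, about 0.5 kg, with an upright front plate reaching from 14 to 68 mm above the bench, standing just inside the doorway on the cabinet floor between two low guide rails (2.5 mm play each side), free to slide straight back along the cabinet's x axis. This point is 41 mm above the bench, on the plate's middle; x axis points into the cabinet
- fence: the same fence; origin at the bottom edge (14 mm above the bench) of its front face's middle. It slides 20 to 53 mm back, at about 2 to 8 N, before its rear end meets the hidden stop; there the force rises steeply. Home: pressed gently on the stop, a few N beyond the sliding force; friction then keeps it bearing on it. 35 N or more between bar and fence is ramming
- stop_unit: fixed housing inside at the back of the cabinet, hidden behind the fence; it carries the rubber-faced stop (gives about 1 mm per 5 N), which is clamped somewhere in a 21 mm range in front of it: this pose does not tell where, find it by feel
- push_bar: loose T-shaped push bar lying flat, 190 mm long, 20 mm high, 0.1 kg; a straight aluminium bar 14 mm wide with a dark rubber nose, 40 mm wide and 10 mm thick, across its +x end; origin under the middle of its length; x points to the nose, z up
- bar_center (a point): middle of the push bar, half-way up (10 mm above its underside), axes as the bar's; its mass centre lies within 15 mm of it towards the nose
- bar_nose (a point): middle of the flat end face of the bar's nose, 95 mm ahead of bar_center along the bar's x
- nozzle_1_center (a point): bystander: small square metal nozzle 24x24x48 mm, its centre
- brass_weight_center (a point): bystander: small brass weight 34x50x28 mm, its centre
- flux_bottle_center (a point): bystander: small bottle, 38 mm across, 87 high, its centre
- ball_jar_center (a point): bystander: small jar, 34 mm across, 43 high, its centre
- heat_sink_center (a point): bystander: finned heat sink 40x40x14 mm, its centre

How it is judged:
By the outcome, as a careful person would: the job done as asked, in the order asked, and still so for the second after the job is handed in, with the robot touching nothing.
It also fails if it takes over 64 s, if anything falls off the work surface, if the arm or the gripper's body presses on something with over 40 N, if the wrist force passes 120 N, or if a joint passes its speed limit or range.

ROBOT

A 6-joint arm with a two-finger parallel gripper is mounted at the origin on a cart in front of the work surface, level with it; the furniture and walls round the work are solid. World frame = base frame: x ahead of the robot, y to its left, z up, the work surface at z = 0. Lengths are in mm, angles in rad, forces in N, time in s.
With the tool pointing down it reaches from about 350 to 775 mm from the base axis. Payload 7.3 kg.
Tool frame: the origin (TCP) lies midway between the tips of the shut fingers; the grasp point (between the pads) lies bot.tcp_to_grasp behind it (bot.tcp_to_grasp is the distance from the TCP to the grasp point, in mm); z points along the fingers, y is the direction in which the jaws open and shut (so a half turn about z gives the same grasp; the last joint's range is limited). The gripper opens to 92 mm and grips with 3 to 60 N. Pads are 19 mm wide; open, the fingers measure 130 mm over their backs; the gripper's body (75 mm by 190 mm) begins 47 mm behind the grasp point.
Start: joints at [1.105, 0.342, 1.524, -0, 1.275, -0.146], TCP at [165.033, 498.406, 226.741] pointing down, gripper open.
Joint ranges: [-2.53, 2.53], [-0.77, 2.02], [0.04, 2.7], [-1, 4.14], [0.28, 2.66], [-3.11, 3.11]. Speed limits (rad/s): [2.57, 2.57, 3.14, 3.14, 3.14, 3.14].

INTERFACE

Orientations are given as [roll, pitch, yaw] about the fixed x, y, z axes, in that order (R = Rz(yaw) Ry(pitch) Rx(roll)).
In Python, from plant import bot gives the robot as it stands.
- The arm moves only by the shell command python3 -m inch 'ROWS'. ROWS is JSON, one flat list of numbers, 7 for each row, row after row: the shift along the world's x, y, z in cm, then the turn, a rotation vector about the world's x, y, z in degrees, then the gripper command: -1 is shut, 1 is fully open, values between are in proportion. In form: [tx, ty, tz, ax, ay, az, fingers, tx, ty, tz, ax, ay, az, fingers, ...]. A call has exactly 5 rows; each row is the pose to reach, as a shift and turn from the pose measured when the call began; what a row does not reach only later rows make up. A row lasts 1/10 s, in which the tool goes at most 50 mm and 8.59 degrees, less where a joint would pass 70% of its speed; a pose out of reach is approached as far as the arm can. A call with a gripper value outside its range is refused whole. The fingers move at their own pace and stop on an object; the grip force is fixed at half the most. Time passes only in rows, so rows that repeat a pose let the fingers close, or fill a call up. It gives the time, the measured TCP pose, the force and the opening at its end, in the units of the state.
- bot.get_obs(): the state, without advancing time (a new reading comes with each control period).
- bot.capture(name): name is "side" or "top"; returns the picture (420x560x3 uint8, red, green, blue); there is no depth.
- bot.calibration(name): a dict with "fx", "fy", "cx", "cy" (pixels), "cam_to_world" (4x4, takes a point from camera to world coordinates). Camera axes: x right, y down, z forward; pixel columns grow to the right and rows downward; lengths in mm; the calibration is good to about 2 mm. A picture is of the moment at which its call begins. calibration takes no time and is no camera call.
- bot.close_job(): hands the job in, once; it reports no verdict.
The state is a dict: "time": time; "joint_positions": joint angles; "dq": joint speeds; "tau": joint torques, N m; "tool_pos": TCP position; "tcp_rot": TCP orientation; "contact_force": force on the tool from outside, world axes, zero at the start; "moment": the same for the moment, N m; "grip_width": finger opening in mm.
Only numpy, scipy, OpenCV 4.12 (cv2) and the standard library are available. Lean on these libraries where they do the work, as an engineer would, in place of code of your own. Each camera call takes 0.05 s, during which the arm holds its last target.

## Working session

There is one attempt and no reset: what is moved stays moved. The work goes in short steps, Python scripts to look and compute and a shell command to move; the robot and the scene stay as the last step left them, time stands still between calls to the robot, and variables do not carry over. Pictures are saved under pics/ and viewed, and the job is handed in when it is done.

```bash
ls; mkdir -p pics
python3 - <<'E'
from plant import bot
import cv2
o=bot.get_obs();print(o, bot.tcp_to_grasp)
for n in("side","top"):
    cv2.imwrite(f"pics/{n}0.png",bot.capture(n)[:,:,::-1]);print(bot.calibration(n))
E
```

```text
pics
{'time': 0.0, 'joint_positions': array([ 1.10501775e+00,  3.42707293e-01,  1.52502220e+00, -1.48818539e-05,
        1.27539298e+00, -1.46004199e-01]), 'dq': array([-0.00041143,  0.00248187, -0.00116787,  0.00037826,  0.00099602,
        0.0001262 ]), 'tau': array([-1.28768079e-04, -4.31238627e+01, -2.44219798e+01,  7.17758643e-02,
        5.57766692e-02, -1.29798273e-04]), 'tool_pos': array([164.83468269, 498.02142489, 226.05116397]), 'tcp_rot': array([-3.14007705e+00, -2.08487011e-04,  2.82182246e+00]), 'contact_force': array([ 0.08659882,  0.17816887, -0.6267762 ]), 'moment': array([-0.02279519, -0.0125304 , -0.00632101]), 'grip_width': 91.92802935894137} 18.8
{'fx': 432.9343087326901, 'fy': 432.9343087326901, 'cx': 282.55533317951557, 'cy': 205.67397771387948, 'cam_to_world': array([[ 6.18691738e-01, -4.23968250e-01,  6.61416251e-01,
        -2.48137287e+02],
       [-7.85582950e-01, -3.43438534e-01,  5.14693502e-01,
        -6.81788976e+02],
       [ 8.94212407e-03, -8.38033947e-01, -5.45544812e-01,
         7.90637754e+02],
       [ 0.00000000e+00,  0.00000000e+00,  0.00000000e+00,
         1.00000000e+00]])}
{'fx': 393.54193480406735, 'fy': 393.54193480406735, 'cx': 282.44626322988927, 'cy': 204.66555550386502, 'cam_to_world': array([[ 2.08062410e-02, -9.97392334e-01,  6.91059445e-02,
         5.00122767e+02],
       [-9.99669939e-01, -2.17960164e-02, -1.35994953e-02,
        -1.68497450e+01],
       [ 1.50702666e-02, -6.88001810e-02, -9.97516628e-01,
         1.15938085e+03],
       [ 0.00000000e+00,  0.00000000e+00,  0.00000000e+00,
         1.00000000e+00]])}
```

View pics/side0.png

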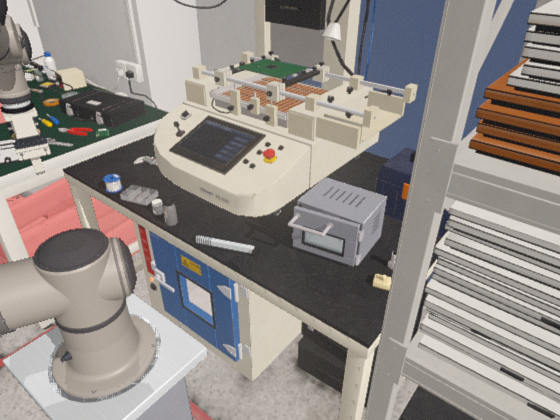

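View pics/top0.png

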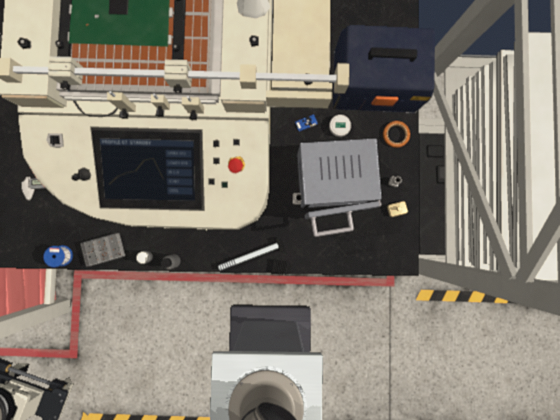

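```bash
cat > h.py <<'E'
import numpy as np,cv2
from plant import bot
def pt(n,u,v,z):
    c=bot.calibration(n);T=c["cam_to_world"]
    d=T[:3,:3]@np.array([(u-c["cx"])/c["fx"],(v-c["cy"])/c["fy"],1]);o=T[:3,3]
    return o+d*(z-o[2])/d[2]
def px(n,p):
    c=bot.calibration(n);T=np.linalg.inv(c["cam_to_world"]);q=T[:3,:3]@np.array(p,float)+T[:3,3]
    return np.array([c["fx"]*q[0]/q[2]+c["cx"],c["fy"]*q[1]/q[2]+c["cy"]])
def crop(src,dst,x0,y0,x1,y1,k):
    im=cv2.imread(src)[y0:y1,x0:x1];im=cv2.resize(im,None,fx=k,fy=k,interpolation=cv2.INTER_CUBIC)
    for x in range((x0//10+1)*10,x1,10):
        cv2.line(im,((x-x0)*k,0),((x-x0)*k,4 if x%50 else 12),(0,0,255),1)
        if x%20==0: cv2.putText(im,str(x),((x-x0)*k,14),0,.35,(0,0,255),1)
    for y in range((y0//10+1)*10,y1,10):
        cv2.line(im,(0,(y-y0)*k),(5,(y-y0)*k),(0,0,255),1)
        if y%20==0: cv2.putText(im,str(y),(6,(y-y0)*k+4),0,.35,(0,0,255),1)
    cv2.imwrite(dst,im)
E
python3 -c "
from h import *
crop('pics/top0.png','pics/t1.png',200,120,420,280,3)
crop('pics/side0.png','pics/s1.png',180,170,410,300,3)"
```

```text
(no output)
```

View pics/t1.png

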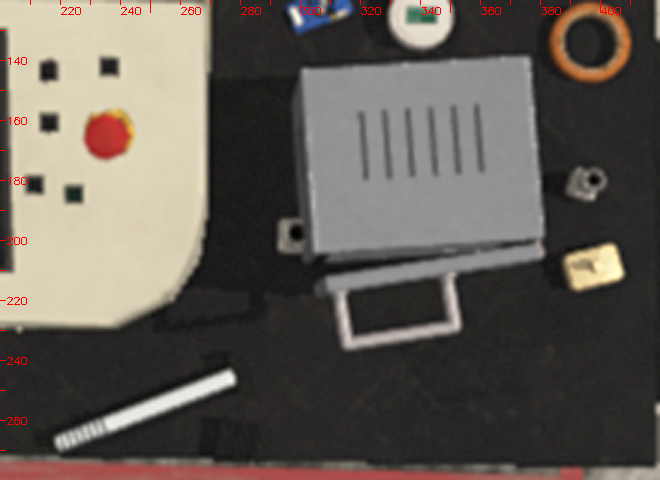

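View pics/s1.png

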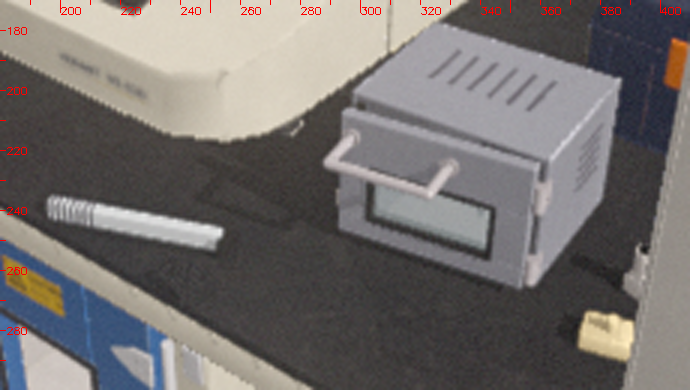

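```bash
python3 -c "
from h import *
for n in('top','side'):
    im=cv2.imread(f'pics/{n}0.png').astype(float);im=255*(np.clip(im/90,0,1))**.6
    cv2.imwrite(f'pics/{n}0b.png',im)
crop('pics/top0b.png','pics/t2.png',200,190,330,280,6)
crop('pics/side0b.png','pics/s2.png',180,200,310,290,6)
for u,v in((219,267),(277.5,245)): print(pt('top',u,v,20))
for u,v in((195.5,238),(252.5,248)): print(pt('side',u,v,20))
"
```

```text
[396.16634916 145.5889816   20.        ]
[462.27128858 -20.55669519  20.        ]
[390.38152407 135.72502419  20.        ]
[459.82750334 -24.57249361  20.        ][ WARN:0@0.398] global loadsave.cpp:1063 imwrite_ Unsupported depth image for selected encoder is fallbacked to CV_8U.
```

View pics/t2.png

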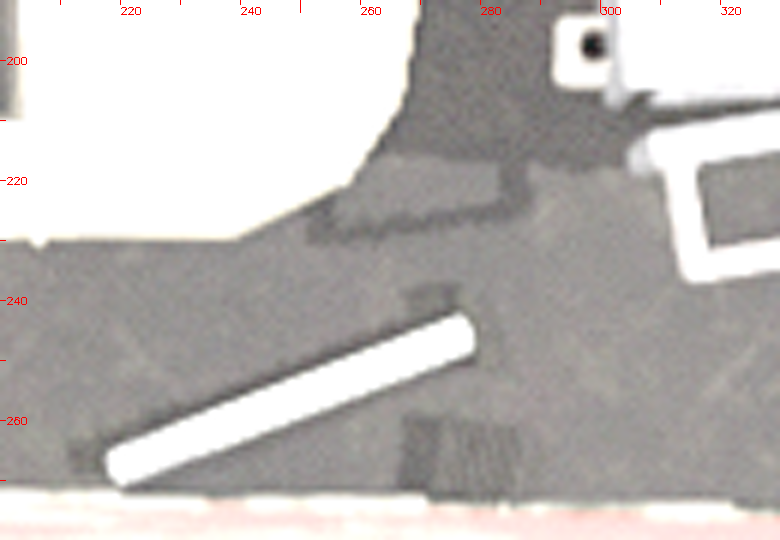

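View pics/s2.png

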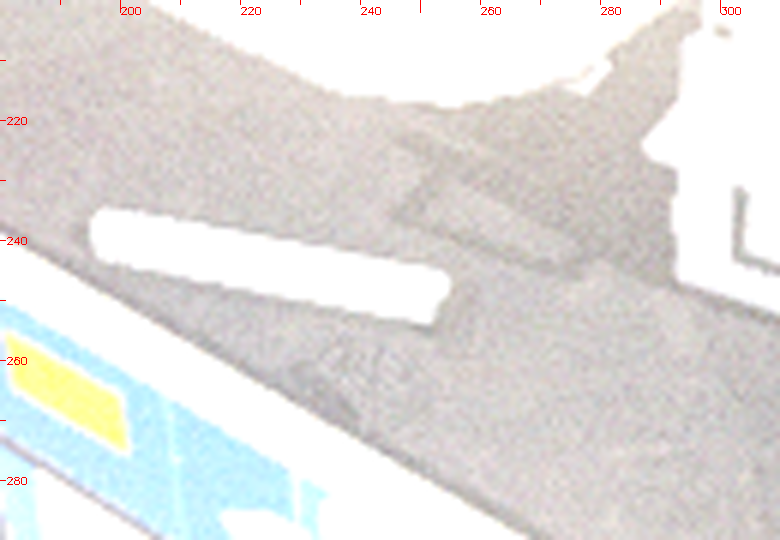

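```bash
python3 -c "
from h import *
im=cv2.imread('pics/top0.png');g=cv2.cvtColor(im,6)
m=np.zeros_like(g);m[236:272,210:285]=(g[236:272,210:285]>120)*255
n,l,s,c=cv2.connectedComponentsWithStats(m);i=1+np.argmax(s[1:,4]);ys,xs=np.where(l==i)
r=cv2.minAreaRect(np.c_[xs,ys].astype(np.float32));print(s[i],r)
b=cv2.boxPoints(r);
for p in b: print(p,pt('top',*p,20).round(1))
print('roof')
for p in((300.5,143.5),(376.5,139),(380.5,200),(304,205)): print(p,pt('top',*p,150).round(1))
print('handle')
for p in((315,234),(352,229)): print(p,pt('top',*p,125+5).round(1))
for n_,q in(('door corners',((306.5,216),(380,204))),):
  for p in q: print(n_,pt('top',*p,144).round(1))
crop('pics/top0.png','pics/t3.png',285,130,415,235,6)
"
```

```text
[218 243  61  27 337] ((247.93557739257812, 256.33245849609375), (5.456481456756592, 63.53928756713867), 68.96248626708984)
[217.30414 265.1907 ] [401.2 150.6  20. ]
[276.60828 242.38144] [469.7 -17.8  20. ]
[278.56702 247.47421] [455.2 -23.8  20. ]
[219.26288 270.28348] [386.9 144.5  20. ]
roof
(300.5, 143.5) [730.5 -74.2 150. ]
(376.5, 139) [ 747.2 -272.6  150. ]
(380.5, 200) [ 587.7 -283.6  150. ]
(304, 205) [570.4 -86.1 150. ]
handle
(315, 234) [ 496.5 -117.5  130. ]
(352, 229) [ 511.6 -214.3  130. ]
door corners [542.5 -93.4 144. ]
door corners [ 577.7 -283.9  144. ]
```

View pics/t3.png

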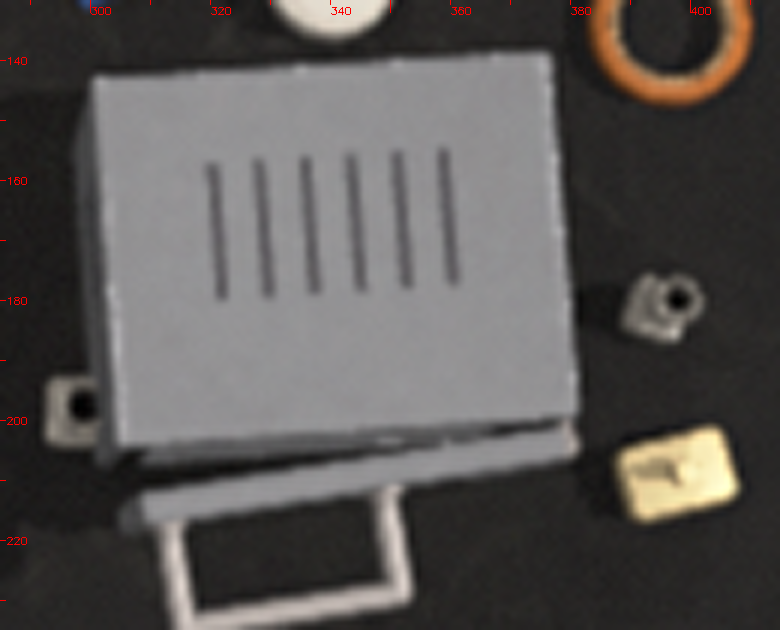

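```bash
python3 -m inch '[3,-2,0,0,0,-8,-0.35, 7,-5,0,0,0,-16,-0.35, 11,-8,0,0,0,-24,-0.35, 15,-12,0,0,0,-32,-0.35, 18,-15,0,0,0,-40,-0.35]'; python3 -m inch '[3,-4,0,0,0,-7,-0.35, 5,-8,0,0,0,-14,-0.35, 8,-12,0,0,0,-21,-0.35, 10,-17,0,0,0,-22,-0.35, 12,-21,0,0,0,-22,-0.35]'
```

```text
time: 0.6
tool_pos: [345.9, 346.5, 225.8]
tcp_rot: [-3.14, -0.0, 2.118]
contact_force: [0.5, -0.3, -1.0]
grip_width: 56.5
time: 1.1
tool_pos: [466.1, 134.4, 225.5]
tcp_rot: [-3.139, -0.0, 1.734]
contact_force: [-0.2, 0.4, -0.3]
grip_width: 30.1
```

```bash
python3 -m inch '[0,-4.5,0,0,0,0,-0.35, 1,-9,0,0,0,0,-0.35, 2,-14,0,0,0,0,-0.35, 3,-19,0,0,0,0,-0.35, 3.5,-23,0,0,0,0,-0.35]'; python3 -m inch '[0.2,-3,0,0,0,0,-0.35, 0.2,-6,0,0,0,0,-0.35, 0.2,-7,0,0,0,0,-0.35, 0.2,-7,0,0,0,0,-0.35, 0.2,-7,0,0,0,0,-0.35]'
python3 - <<'E'
from h import *
for n in("side","top"): cv2.imwrite(f"pics/{n}1.png",bot.capture(n)[:,:,::-1])
crop('pics/top1.png','pics/t4.png',240,120,420,250,4)
crop('pics/side1.png','pics/s4.png',220,100,420,250,4)
E
```

```text
time: 1.6
tool_pos: [501.2, -98.1, 225.2]
tcp_rot: [-3.139, -0.0, 1.733]
contact_force: [1.0, 0.2, 1.1]
grip_width: 29.8
time: 2.1
tool_pos: [503.0, -167.1, 225.0]
tcp_rot: [-3.138, -0.001, 1.733]
contact_force: [0.1, 1.1, 0.0]
grip_width: 29.9
```

View pics/t4.png

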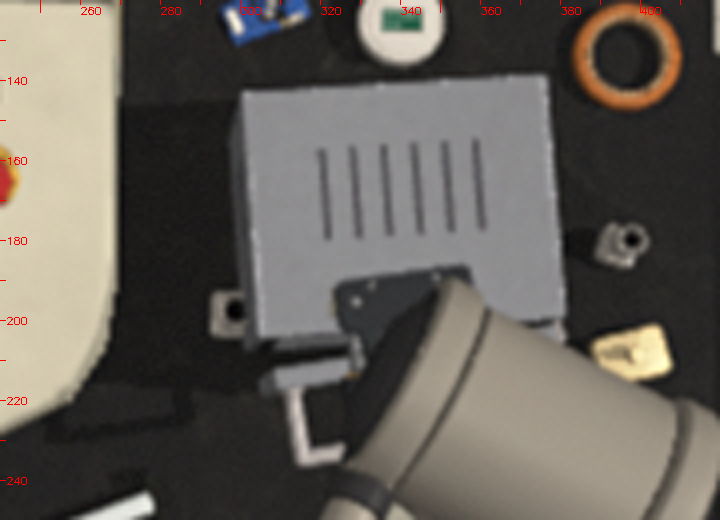

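View pics/s4.png

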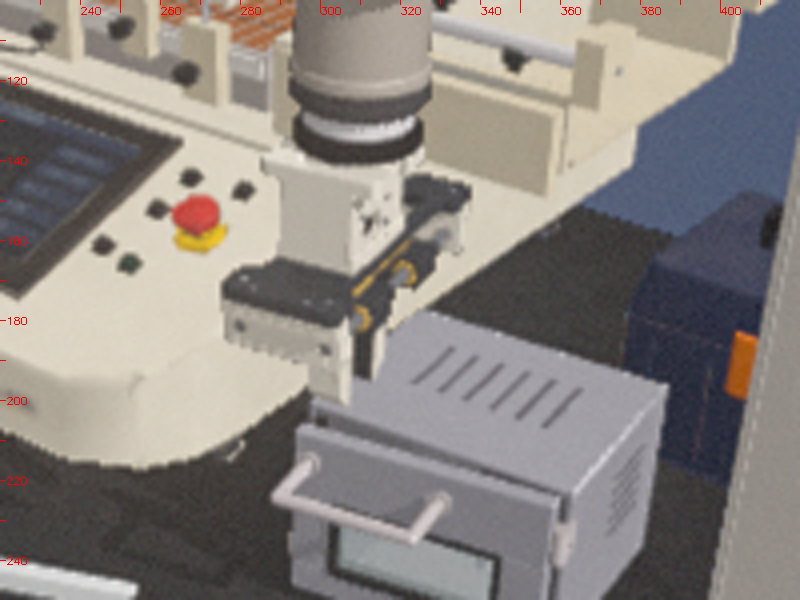

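```bash
python3 -m inch '[0,0,-3,0,0,0,-0.35, 0,0,-5.5,0,0,0,-0.35, 0,0,-7,0,0,0,-0.35, 0,0,-7.5,0,0,0,-0.35, 0,0,-7.5,0,0,0,-0.35]'
python3 - <<'E'
from h import *
for n in("side",): cv2.imwrite(f"pics/{n}2.png",bot.capture(n)[:,:,::-1])
crop('pics/side2.png','pics/s5.png',260,160,400,270,5)
E
```

```text
time: 2.7
tool_pos: [503.2, -165.7, 150.0]
tcp_rot: [-3.138, -0.001, 1.735]
contact_force: [-0.3, 0.6, -0.1]
grip_width: 29.7
```

View pics/s5.png

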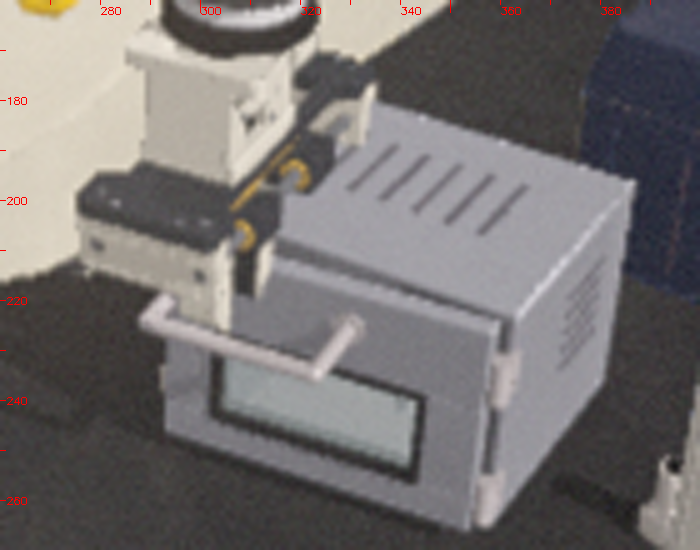

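```bash
python3 -c "
from h import *
y=np.array([np.cos(np.radians(9.4)),np.sin(np.radians(9.4)),0]);x=np.array([-y[1],y[0],0])
c=np.array([503.2,-165.7,150])
for s in(-34,-15,15,34):
  for t in (-9.5,9.5): print(s,t,px('side',c+s*y+t*x).round(1))
for t in(-48,0,48): print('bar',px('side',np.array([503,-165,125])+t*x).round(1), px('top',np.array([503,-165,130])+t*x).round(1))
"
```

```text
-34 -9.5 [300.8 229.6]
-34 9.5 [294.1 227.4]
-15 -9.5 [304.2 225.7]
-15 9.5 [297.5 223.6]
15 -9.5 [309.3 219.8]
15 9.5 [302.8 217.7]
34 -9.5 [312.5 216.2]
34 9.5 [306.  214.2]
bar [319.7 234.9] [351.3 229.3]
bar [302.9 229.5] [333.2 231.9]
bar [286.6 224.2] [315.  234.5]
```

```bash
python3 -m inch '[0,0,-1,0,0,0,-0.35, 0,0,-2,0,0,0,-0.35, 0,0,-3,0,0,0,-0.35, 0,0,-4.2,0,0,0,-0.35, 0,0,-4.2,0,0,0,-0.5]'
python3 - <<'E'
from h import *
for n in("side",): cv2.imwrite(f"pics/{n}3.png",bot.capture(n)[:,:,::-1])
crop('pics/side3.png','pics/s6.png',260,160,400,270,5)
E
```

```text
time: 3.25
tool_pos: [502.4, -165.7, 106.7]
tcp_rot: [-3.136, -0.003, 1.735]
contact_force: [-0.3, 0.1, 0.2]
grip_width: 25.8
```

View pics/s6.png

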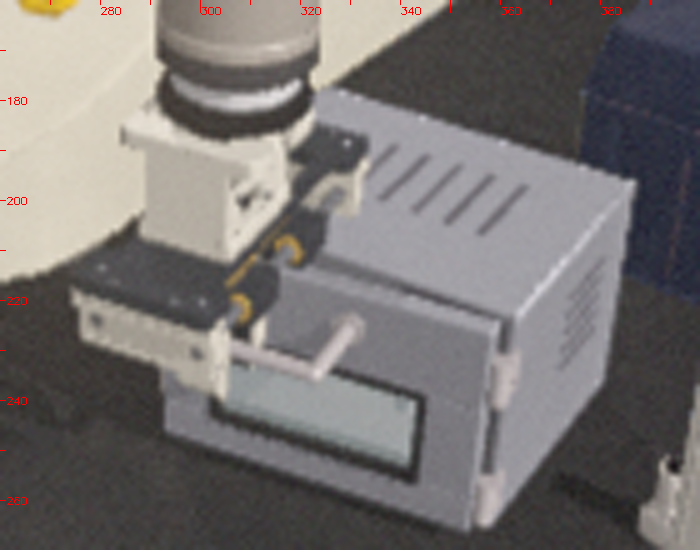

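```bash
cat >> h.py <<'E'
H=np.array([576.7,-283.3])
def hp(f):
    f=np.radians(f);return H+[-53*np.cos(f)-130*np.sin(f),-53*np.sin(f)+130*np.cos(f)]
E
python3 -c "
from h import *
f=9.4
while f<116:
  print(f,hp(f).round(0), [((hp(f+6*i)-hp(f))/10).round(1).tolist() for i in range(1,6)]);f+=30
"
```

```text
9.4 [ 503. -164.] [[-1.2, -0.8], [-2.3, -1.8], [-3.3, -2.9], [-4.2, -4.0], [-5.0, -5.3]]
39.4 [ 453. -216.] [[-0.6, -1.3], [-1.1, -2.7], [-1.5, -4.1], [-1.7, -5.6], [-1.7, -7.1]]
69.4 [ 436. -287.] [[0.1, -1.5], [0.4, -2.9], [0.8, -4.3], [1.4, -5.7], [2.1, -7.0]]
99.4 [ 457. -357.] [[0.8, -1.2], [1.8, -2.3], [2.9, -3.3], [4.0, -4.2], [5.3, -5.0]]
```

```bash
python3 -m inch '[-1.2,-0.8,0,0,0,6,-0.56, -2.3,-1.8,0,0,0,12,-0.56, -3.3,-2.9,0,0,0,18,-0.56, -4.2,-4,0,0,0,24,-0.56, -5,-5.3,0,0,0,30,-0.56]'
```

```text
time: 3.8
tool_pos: [454.0, -219.6, 108.3]
tcp_rot: [-3.139, 0.001, 2.263]
contact_force: [5.5, -0.0, -1.7]
grip_width: 20.5
```

```bash
python3 -m inch '[-0.6,-1.2,0,0,0,6,-0.56, -1.1,-2.5,0,0,0,12,-0.56, -1.5,-3.9,0,0,0,18,-0.56, -1.8,-5.3,0,0,0,24,-0.56, -1.9,-6.8,0,0,0,30,-0.56]'
```

```text
time: 4.3
tool_pos: [436.2, -288.1, 109.0]
tcp_rot: [-3.14, 0.004, 2.79]
contact_force: [5.9, 3.0, 0.3]
grip_width: 20.3
```

Run:
```python
from h import *
for n in("side","top"): cv2.imwrite(f"pics/{n}4.png",bot.capture(n)[:,:,::-1])
a=cv2.imread('pics/side4.png')[100:340,220:460];b=cv2.imread('pics/top4.png')[120:360,230:470]
cv2.imwrite('pics/b4.png',cv2.resize(np.hstack([a,b]),None,fx=1.66,fy=1.66,interpolation=2))
```

```text
(no output)
```

View pics/b4.png

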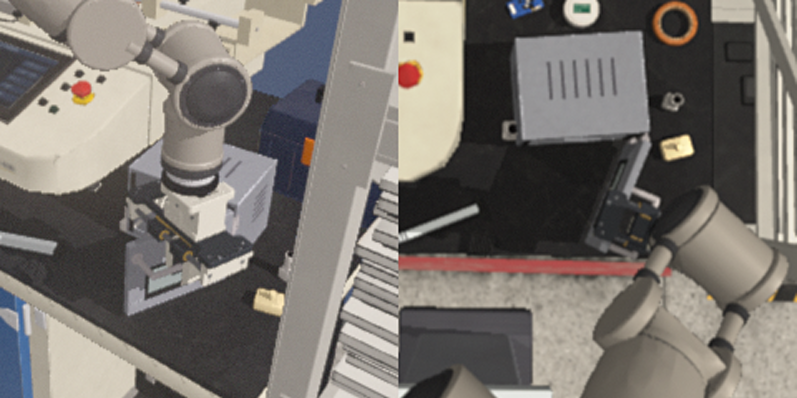

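Run:
```python
from h import *
crop('pics/top0.png','pics/t7.png',380,0,560,300,3)
crop('pics/top4.png','pics/t7b.png',380,100,560,360,3)
```

```text
(no output)
```

View pics/t7b.png

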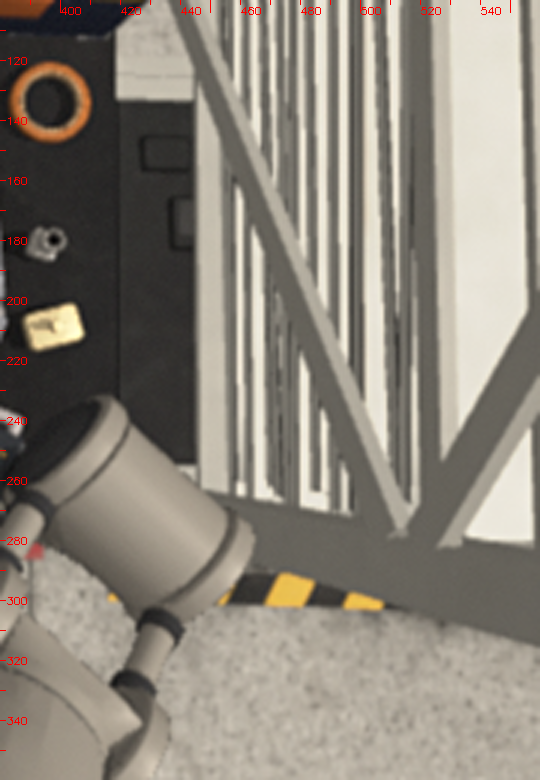

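Run:
```python
from h import *
crop('pics/side4.png','pics/s7.png',280,100,560,420,2)
```

```text
(no output)
```

View pics/s7.png

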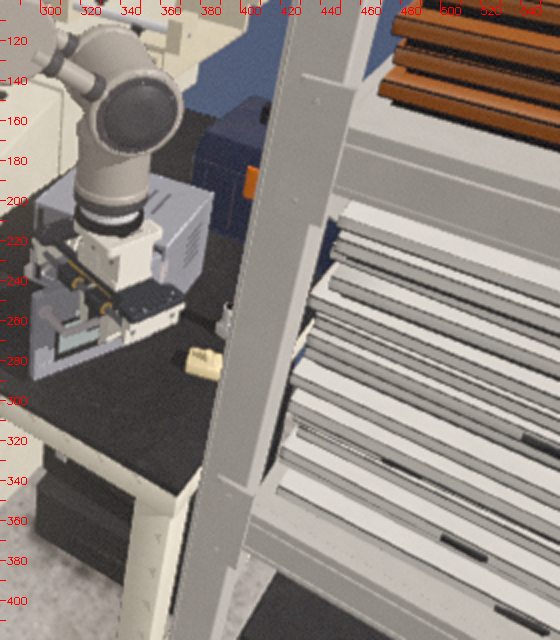

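Run:
```python
from h import *
def ray(n,u,v):
    a=pt(n,u,v,0);o=bot.calibration(n)["cam_to_world"][:3,3];d=a-o;return o,d
for p in((427,100),(397,260),(367,420),(465,100),(392,420)):
    o,d=ray('side',*p);print(p,o[:2].round(),np.degrees(np.arctan2(d[1],d[0])).round(2), [(o+d*(z-o[2])/d[2])[:2].round().tolist() for z in (200,0,-400,-800)])
for p in((445,262),(553,315),(442,250),(418,200),(442,200),(442,130),(380,270),(505,265),(455,300)):
    o,d=ray('top',*p);print(p,np.degrees(np.arctan2(d[1],d[0])).round(2), [(o+d*(z-o[2])/d[2])[:2].round().tolist() for z in (200,0,-400,-800)])
print(px('top',[500,-17,0]),px('top',[500,-17,-800]))
```

```text
(427, 100) [-248. -682.] 19.1 [[1449.0, -94.0], [2024.0, 105.0], [3173.0, 503.0], [4323.0, 901.0]]
(397, 260) [-248. -682.] 18.88 [[455.0, -441.0], [693.0, -360.0], [1169.0, -197.0], [1645.0, -34.0]]
(367, 420) [-248. -682.] 18.5 [[104.0, -564.0], [224.0, -524.0], [463.0, -444.0], [701.0, -364.0]]
(465, 100) [-248. -682.] 14.62 [[1548.0, -213.0], [2157.0, -55.0], [3373.0, 263.0], [4590.0, 580.0]]
(392, 420) [-248. -682.] 13.51 [[127.0, -592.0], [254.0, -561.0], [507.0, -500.0], [761.0, -439.0]]
(445, 262) -98.94 [[435.0, -429.0], [422.0, -514.0], [395.0, -686.0], [368.0, -858.0]]
(553, 315) -105.51 [[313.0, -691.0], [274.0, -831.0], [196.0, -1112.0], [118.0, -1393.0]]
(442, 250) -95.07 [[464.0, -421.0], [457.0, -506.0], [442.0, -674.0], [427.0, -843.0]]
(418, 200) -76.16 [[585.0, -363.0], [603.0, -435.0], [639.0, -579.0], [674.0, -724.0]]
(442, 200) -77.95 [[587.0, -422.0], [605.0, -507.0], [641.0, -676.0], [677.0, -845.0]]
(442, 130) -57.25 [[762.0, -424.0], [816.0, -508.0], [925.0, -678.0], [1034.0, -848.0]]
(380, 270) -109.01 [[413.0, -270.0], [395.0, -323.0], [358.0, -428.0], [322.0, -533.0]]
(505, 265) -97.05 [[431.0, -576.0], [417.0, -692.0], [388.0, -925.0], [359.0, -1158.0]]
(455, 300) -109.67 [[345.0, -452.0], [312.0, -543.0], [247.0, -724.0], [182.0, -906.0]]
[276.55092718 231.85165126] [276.53042641 231.83412206]
```

View pics/t7.png

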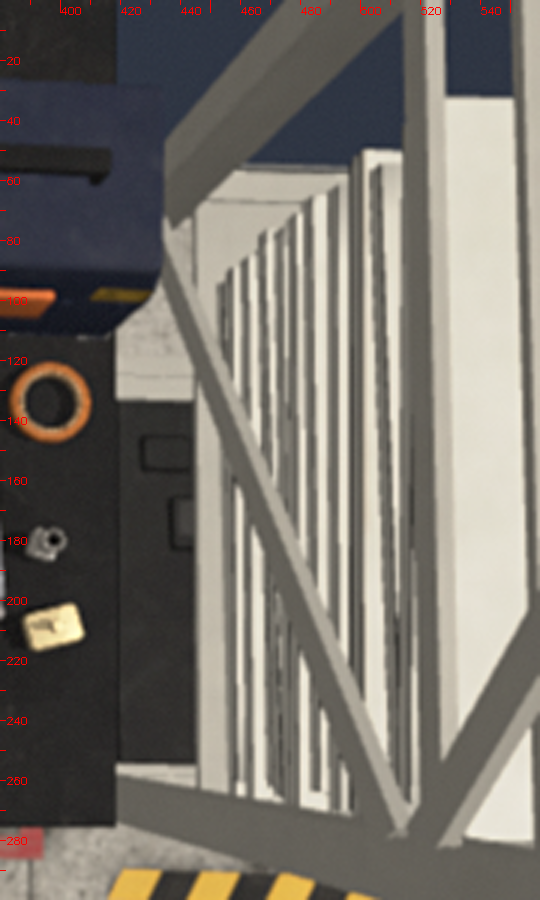

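```bash
python3 -m inch '[0.1,0.2,0,0,0,0,-0.35, 0.2,0.4,1,0,0,0,-0.35, 0.2,0.4,3,0,0,0,-0.35, 0.2,0.4,6,0,0,0,-0.5, 0.2,0.4,7.5,0,0,0,-0.8]'; python3 -m inch '[0,0,0,0,0,-8,-1, 0,0,0,0,0,-16,-1, 0,0,0,0,0,-24,-1, 0,0,0,0,0,-32,-1, 0,0,0,0,0,-40,-1]';python3 -m inch '[0,0,0,0,0,-8,-1, 0,0,0,0,0,-16,-1, 0,0,0,0,0,-24,-1, 0,0,0,0,0,-32,-1, 0,0,0,0,0,-40,-1]'
python3 - <<'E'
from h import *
for n in("side","top"): cv2.imwrite(f"pics/{n}5.png",bot.capture(n)[:,:,::-1])
a=cv2.imread('pics/side5.png')[130:330,250:450];b=cv2.imread('pics/top5.png')[150:350,280:480]
cv2.imwrite('pics/b5.png',cv2.resize(np.hstack([a,b]),None,fx=2,fy=2,interpolation=2))
crop('pics/top5.png','pics/t8.png',320,180,420,300,6)
crop('pics/side5.png','pics/s8.png',250,180,380,290,6)
E
```

```text
time: 4.9
tool_pos: [438.3, -285.0, 186.9]
tcp_rot: [-3.137, 0.006, 2.785]
contact_force: [0.5, -0.1, 0.1]
grip_width: 19.0
time: 5.4
tool_pos: [438.4, -284.1, 187.7]
tcp_rot: [-3.137, 0.007, 2.081]
contact_force: [-0.2, 0.0, -0.6]
grip_width: 0.7
time: 5.9
tool_pos: [438.5, -283.2, 188.6]
tcp_rot: [-3.137, 0.007, 1.376]
contact_force: [0.3, -0.7, -0.1]
grip_width: 0.1
```

View pics/t8.png

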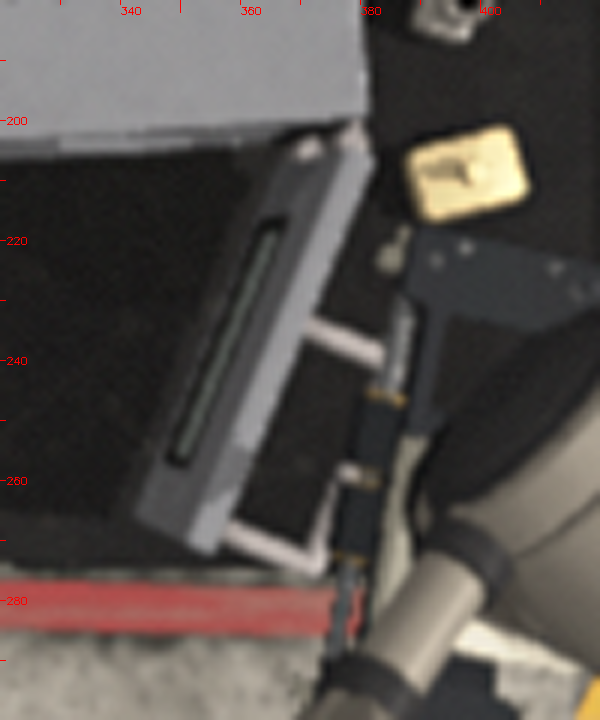

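View pics/s8.png

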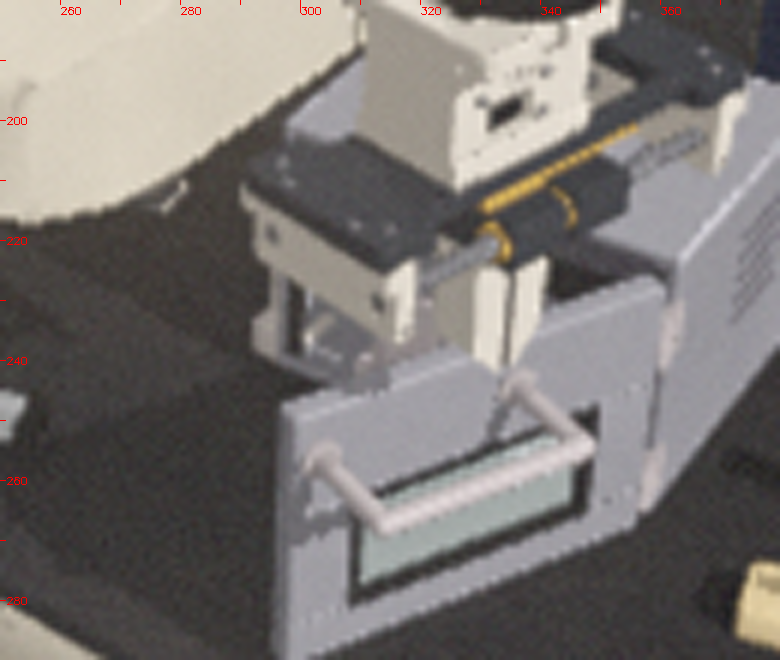

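Run:
```python
from h import *
a=pt('top',382.5,238.5,130);b=pt('top',373,273,130);print(a,b,np.degrees(np.arctan2(-(b-a)[0]*1,(b-a)[1])),(a+b)/2)
a=pt('side',346.5,254,125);b=pt('side',313,266,125);print(a,b,(a+b)/2)
a=pt('top',381,206,144);b=pt('top',355.5,271,144);print('door',a,b,np.degrees(np.arctan2(-(b-a)[0]*1,(b-a)[1])))
for f in(60,64,68): print(f,hp(f))
y=np.array([-np.sin(1.376-np.pi/2),0,0])
for n in('side',): print(px(n,[438.5,-283.2,188.6]))
```

```text
[ 488.43021156 -294.51121333  130.        ] [ 398.52127776 -270.00853123  130.        ] 74.75552063095749 [ 443.47574466 -282.25987228  130.        ]
[ 488.16204293 -305.71744902  125.        ] [ 401.56346869 -267.73850493  125.        ] [ 444.86275581 -286.72797698  125.        ]
door [ 572.58470034 -286.55357136  144.        ] [ 404.11593128 -221.52046862  144.        ] 68.89218100882256
60 [ 437.61669751 -264.1993464 ]
64 [ 436.6231032  -273.94783537]
68 [ 436.31194946 -283.74188715]
[329.15111468 239.21533549]
```

```bash
python3 -m inch '[0.5,1.2,0,0,0,-5,-1, 0.9,2.3,0,0,0,-11,-1, 0.9,2.3,-1,0,0,-11,-1, 0.9,2.3,-2.5,0,0,-11,-1, 0.9,2.3,-2.5,0,0,-11,-1]'
python3 - <<'E'
from h import *
for n in("side",): cv2.imwrite(f"pics/{n}6.png",bot.capture(n)[:,:,::-1])
crop('pics/side6.png','pics/s9.png',250,180,380,290,6)
print(px('side',bot.get_obs()['tool_pos']))
E
```

```text
time: 6.5
tool_pos: [446.4, -259.6, 161.5]
tcp_rot: [-3.133, 0.006, 1.194]
contact_force: [-0.1, 0.1, -0.6]
grip_width: 0.5
[322.07309367 242.56848975]
```

View pics/s9.png

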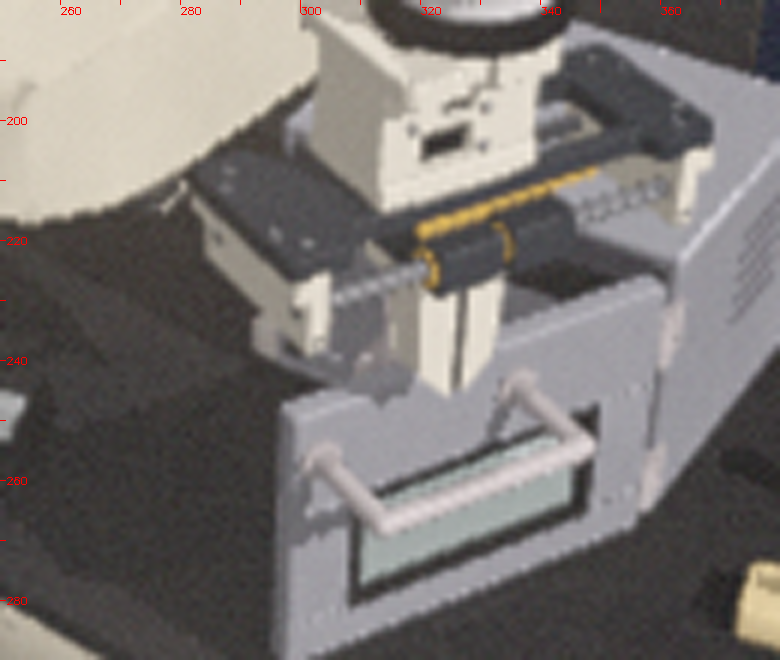

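```bash
python3 -m inch '[0,0,-1,0,0,0,-1, 0,0,-2.2,0,0,0,-1, 0,0,-3.6,0,0,0,-1, 0,0,-5,0,0,0,-1, 0,0,-5,0,0,0,-1]'
python3 - <<'E'
from h import *
f0=68
def g(f,d=15): 
    r=np.radians(f); return hp(f)+d*np.array([np.cos(r),np.sin(r)])
p0=np.array([446.5,-259.6])
for f in range(68,115,3): print(f,((g(f)-p0)/10).round(1),g(f).round(0))
E
```

```text
time: 7.05
tool_pos: [445.6, -259.3, 110.3]
tcp_rot: [-3.131, 0.005, 1.193]
contact_force: [0.5, -0.6, -0.7]
grip_width: 0.5
68 [-0.5 -1. ] [ 442. -270.]
71 [-0.5 -1.7] [ 441. -277.]
74 [-0.5 -2.4] [ 441. -284.]
77 [-0.5 -3.1] [ 441. -291.]
80 [-0.4 -3.9] [ 442. -298.]
83 [-0.3 -4.6] [ 443. -305.]
86 [-0.2 -5.3] [ 444. -312.]
89 [-0.  -5.9] [ 446. -319.]
92 [ 0.2 -6.6] [ 448. -326.]
95 [ 0.4 -7.3] [ 451. -332.]
98 [ 0.7 -7.9] [ 453. -339.]
101 [ 1.  -8.6] [ 456. -345.]
104 [ 1.3 -9.2] [ 460. -352.]
107 [ 1.7 -9.8] [ 463. -358.]
110 [  2.1 -10.4] [ 468. -363.]
113 [  2.5 -10.9] [ 472. -369.]
```

```bash
python3 -m inch '[-0.4,-1,0,0,0,2,-1, -0.4,-1.9,0,0,0,5,-1, -0.4,-2.9,0,0,0,9,-1, -0.3,-3.9,0,0,0,12,-1, -0.2,-4.6,0,0,0,15,-1]';  python3 -m inch '[0.1,-0.7,0,0,0,3,-1, 0.2,-1.4,0,0,0,6,-1, 0.4,-2,0,0,0,9,-1, 0.6,-2.7,0,0,0,12,-1, 0.8,-3.4,0,0,0,15,-1]'
```

```text
time: 7.55
tool_pos: [443.2, -305.2, 110.3]
tcp_rot: [-3.13, 0.004, 1.457]
contact_force: [-1.6, 2.8, -0.1]
grip_width: 0.4
time: 8.05
tool_pos: [451.5, -338.7, 110.3]
tcp_rot: [-3.13, 0.002, 1.722]
contact_force: [2.4, 3.5, -1.1]
grip_width: 0.2
```

Run:
```python
from h import *
for n in("side","top"): cv2.imwrite(f"pics/{n}7.png",bot.capture(n)[:,:,::-1])
crop('pics/top7.png','pics/t9.png',320,170,500,320,4)
crop('pics/side7.png','pics/s9b.png',250,60,450,320,3)
for u,v in((417,259),(417,274)): print(pt('top',u,v,0))
```

```text
[ 428.97023522 -431.59960335    0.        ]
[ 385.27778808 -431.47571303    0.        ]
```

View pics/t9.png

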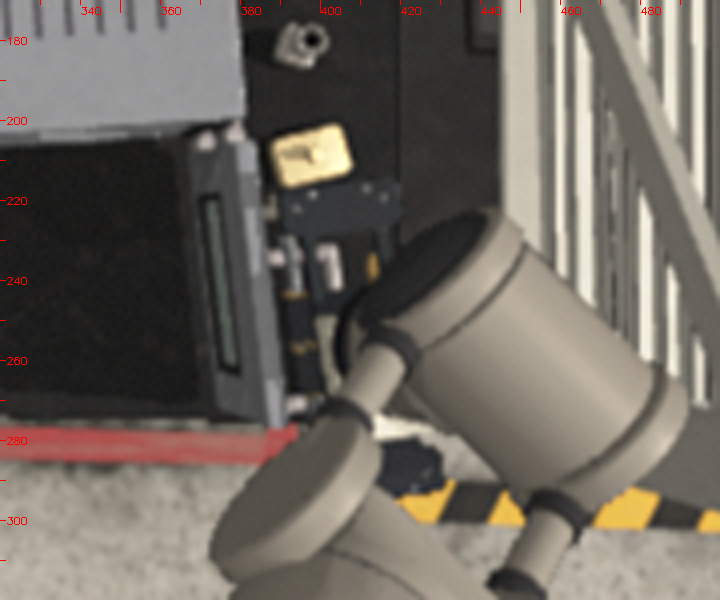

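View pics/s9b.png

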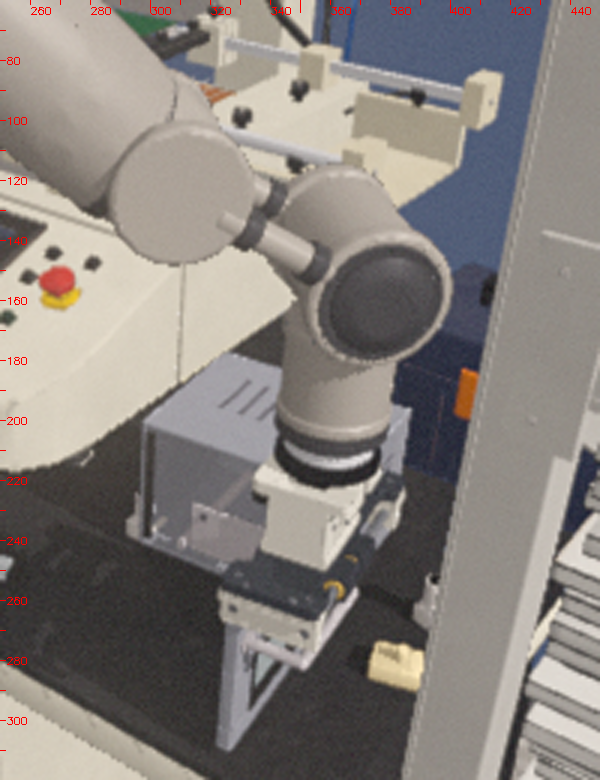

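Run:
```python
from h import *
def ray(n,u,v):
    a=pt(n,u,v,0);o=bot.calibration(n)["cam_to_world"][:3,3];d=a-o;return o,d/np.linalg.norm(d)
for s,t in (((396,157),(491,265)),((377,157),(480,268)),((377,157),(475,275))):
    o1,d1=ray('side',*s);o2,d2=ray('top',*t)
    A=np.c_[d1,-d2];x=np.linalg.lstsq(A,o2-o1,rcond=None)[0];print(o1+d1*x[0],o2+d2*x[1])
# post left edge azimuth from side
for p in((427,100),(397,260),(414,170)):
    o,d=ray('side',*p);  print([ (o+d*(x-o[0])/d[0]).round() for x in (385,430,460)])
```

```text
[ 443.70309381 -405.86818848  434.09060349] [ 447.55373714 -411.73852707  437.01947866]
[ 430.21167232 -374.83762168  429.48204883] [ 441.70210383 -391.2896415   437.08140956]
[ 424.70950659 -377.32733911  432.41142393] [ 428.59498948 -382.99517065  434.8922506 ]
[array([ 385., -463.,  570.]), array([ 430., -447.,  555.]), array([ 460., -437.,  544.])]
[array([ 385., -465.,  259.]), array([ 430., -450.,  221.]), array([ 460., -440.,  196.])]
[array([ 385., -464.,  451.]), array([ 430., -448.,  427.]), array([ 460., -438.,  411.])]
```

```bash
python3 -m inch '[0.8,-0.3,0,0,0,2,-1, 1.6,-0.7,0,0,0,4,-1, 2.3,-1.1,0,0,0,6,-1, 2.9,-1.5,0,0,0,7,-1, 3.3,-1.9,0,0,0,8,-1]'
python3 - <<'E'
from h import *
for n in("side","top"): cv2.imwrite(f"pics/{n}8.png",bot.capture(n)[:,:,::-1])
crop('pics/top8.png','pics/t10.png',320,170,500,320,4)
E
```

```text
time: 8.65
tool_pos: [484.6, -358.5, 110.2]
tcp_rot: [-3.129, 0.003, 1.861]
contact_force: [-3.0, 1.6, 0.1]
grip_width: 0.4
```

View pics/t10.png

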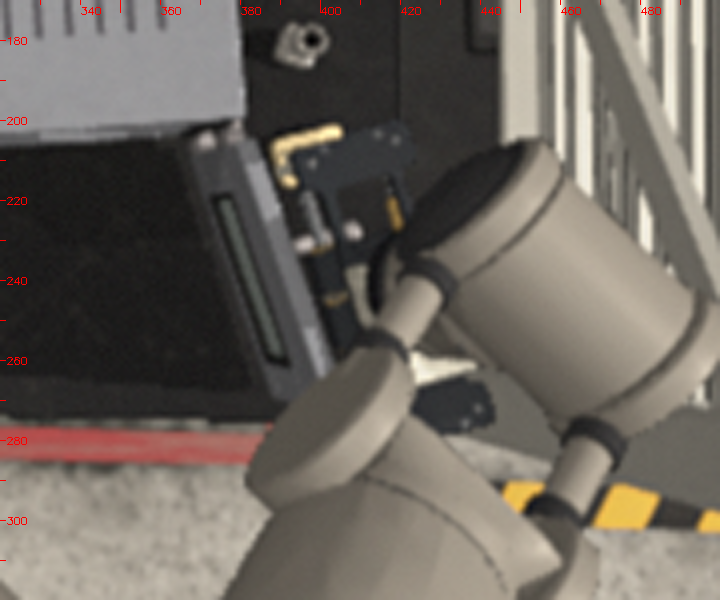

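```bash
python3 -m inch '[-0.2,0.6,0,0,0,0,-1, -0.3,0.8,1.5,0,0,0,-1, -0.3,0.8,4,0,0,0,-1, -0.3,0.8,7,0,0,0,-1, -0.3,0.8,10,0,0,0,-1]'; python3 -m inch '[-1,4,0,0,0,0,-1, -1.5,8.5,0,0,0,0,-1, -2,13,0,0,0,0,-0.6, -2.5,18,0,0,0,0,-0.2, -3,22,0,0,0,0,0]'; python3 -m inch '[-1,4,0,0,0,1,0, -2,9,-1,0,0,3,0, -3,13,-2,0,0,5,0, -4,18,-3,0,0,5.5,0, -4.5,22,-4,0,0,5.5,0]'
python3 - <<'E'
from h import *
for n in("side","top"): cv2.imwrite(f"pics/{n}9.png",bot.capture(n)[:,:,::-1])
crop('pics/top9.png','pics/t11.png',200,130,430,290,3)
crop('pics/side9.png','pics/s11.png',180,130,420,310,3)
E
```

```text
time: 9.25
tool_pos: [482.0, -350.8, 211.6]
tcp_rot: [-3.131, 0.005, 1.859]
contact_force: [0.1, -1.0, 0.6]
grip_width: 0.3
time: 9.75
tool_pos: [451.4, -128.5, 212.0]
tcp_rot: [-3.132, 0.006, 1.859]
contact_force: [0.8, 0.6, 0.5]
grip_width: 19.7
time: 10.25
tool_pos: [405.4, 93.6, 172.3]
tcp_rot: [-3.135, 0.007, 1.955]
contact_force: [0.5, 0.6, -0.5]
grip_width: 45.7
```

View pics/t11.png

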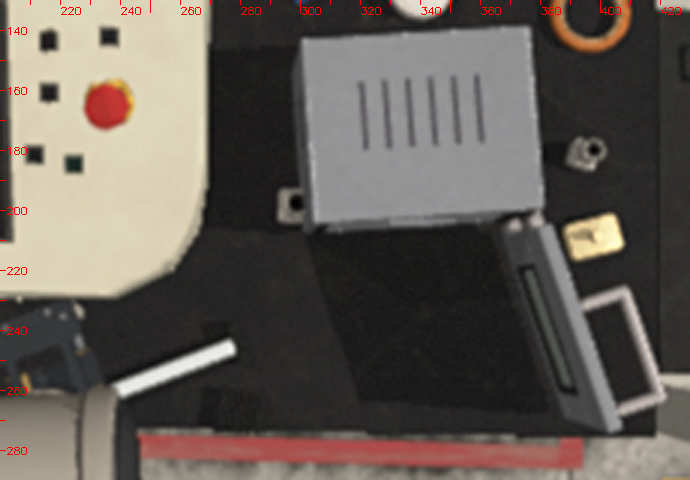

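View pics/s11.png

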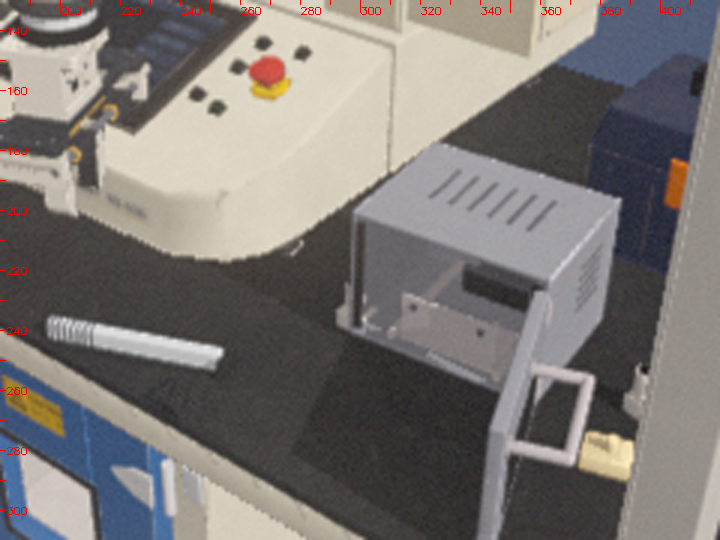

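```bash
cat >> h.py <<'E'
O=np.array([579,-184.8]);YC=np.radians(4.5)
def loc(p):
    d=np.array(p[:2])-O;c,s=np.cos(YC),np.sin(YC);return np.array([c*d[0]+s*d[1],-s*d[0]+c*d[1]])
def wor(x,y):
    c,s=np.cos(YC),np.sin(YC);return O+[c*x-s*y,s*x+c*y]
def model(n,src,dst,C,yaw,box,k):
    im=cv2.imread(src);x0,y0,x1,y1=box;im=cv2.resize(im[y0:y1,x0:x1],None,fx=k,fy=k,interpolation=2)
    u=np.array([np.cos(yaw),np.sin(yaw)]);v=np.array([-u[1],u[0]])
    for (a,b,w) in((-95,85,7),(85,95,20)):
      for z in(C[2]+10,C[2]-10):
        q=[px(n,[*(np.array(C[:2])+u*s+v*t),z]) for s,t in((a,-w),(b,-w),(b,w),(a,w))]
        cv2.polylines(im,[((np.array(q)-[x0,y0]+.5)*k).astype(int)],True,(0,255,0) if z>C[2] else (0,0,255),1)
    cv2.imwrite(dst,im)
E
python3 - <<'E'
from h import *
model('top','pics/top0b.png','pics/m1.png',(430,58.8,10),np.radians(-67.9),(205,230,295,280),7)
model('side','pics/side0b.png','pics/m2.png',(430,58.8,10),np.radians(-67.9),(185,220,275,270),7)
cv2.imwrite('pics/m.png',np.vstack([cv2.imread('pics/m1.png'),cv2.imread('pics/m2.png')])[:,:,:])
for p in((311.5,227.5),(349,237)): w=pt('side',*p,68);print(w,loc(w))
for p in((317,242),(337,250)): w=pt('side',*p,14);print(w,loc(w))
E
```

```text
[ 590.44126624 -134.32088491   68.        ] [15.36654236 49.42583342]
[ 618.93280211 -240.57211385   68.        ] [ 35.43387299 -58.73327858]
[ 604.14592185 -147.27042531   14.        ] [28.01294186 35.44095725]
[ 609.32950951 -212.59709033   14.        ] [ 28.05507919 -30.09102707]
```

View pics/m.png

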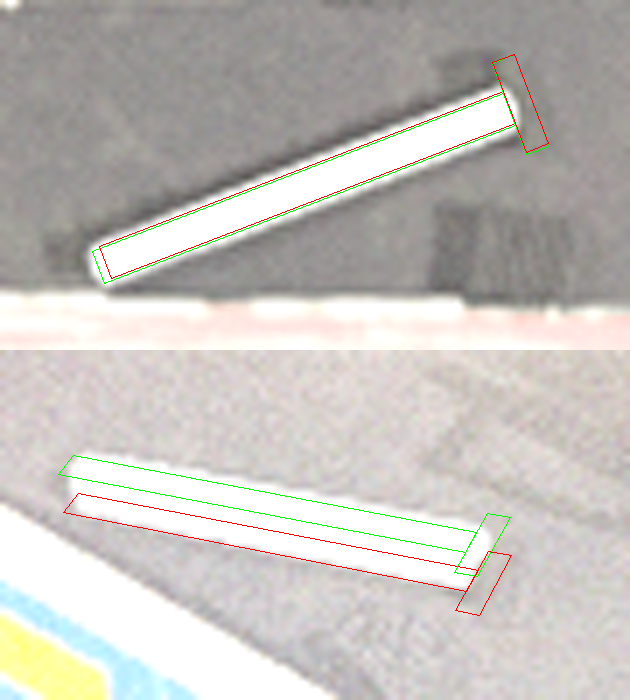

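Run:
```python
from h import *
crop('pics/side9.png','pics/s12.png',285,190,385,290,7)
```

```text
(no output)
```

View pics/s12.png

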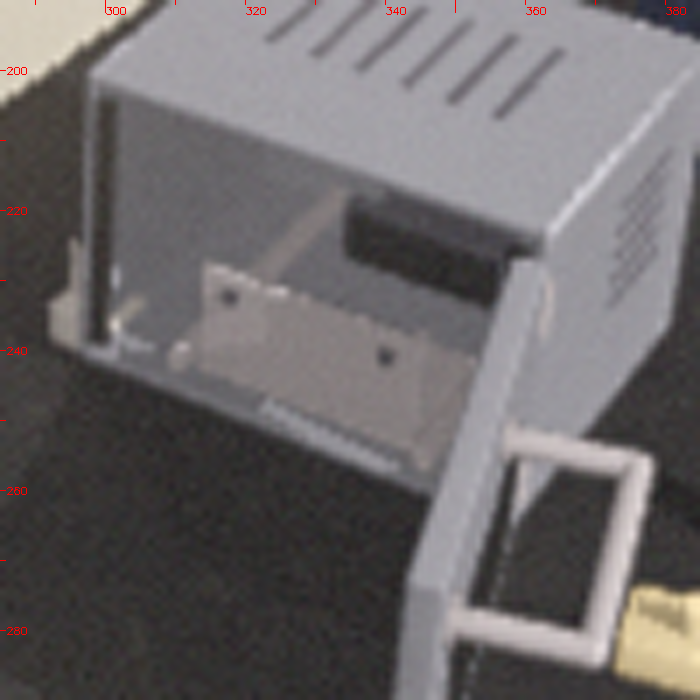

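Run:
```python
from h import *
for p,z in(((314,228),68),((345.2,238),68),((313.5,242),14),((345.5,256.5),14)): w=pt('side',*p,z);print(p,w.round(1),loc(w).round(1))
for x in(5,15,25): print(x,[px('side',[*wor(x,y),z]).round(1).tolist() for y,z in((50,68),(-50,68),(50,14),(-50,14))])
# cabinet check
print([px('side',[*wor(x,y),z]).round(1).tolist() for x,y,z in((0,100,150),(0,-100,150),(160,-100,150),(0,100,0))])
```

```text
(314, 228) [ 592.9 -141.2   68. ] [17.3 42.3]
(345.2, 238) [ 608.4 -234.8   68. ] [ 25.4 -52.1]
(313.5, 242) [ 597.7 -139.3   14. ] [22.2 43.9]
(345.5, 256.5) [ 599.8 -246.5   14. ] [ 15.9 -63.2]
5 [[309.5, 229.2], [341.1, 241.5], [308.7, 244.3], [339.5, 256.9]]
15 [[311.3, 227.5], [342.8, 239.6], [310.4, 242.5], [341.1, 255.0]]
25 [[313.0, 225.8], [344.4, 237.8], [312.2, 240.8], [342.8, 253.1]]
[[294.3, 200.1], [360.3, 223.8], [384.8, 196.6], [293.1, 243.0]]
```

```bash
python3 -m inch '[0.3,0.7,-3,0,0,0,0, 0.5,1.4,-7,0,0,0,0, 0.5,1.4,-11,0,0,0,0, 0.5,1.4,-14,0,0,0,0, 0.5,1.4,-14,0,0,0,0]'
python3 - <<'E'
from h import *
for n in("side","top"): cv2.imwrite(f"pics/{n}10.png",bot.capture(n)[:,:,::-1])
crop('pics/side10.png','pics/s13.png',160,180,270,270,7)
E
```

```text
time: 10.85
tool_pos: [406.1, 108.8, 28.4]
tcp_rot: [-3.125, 0.003, 1.96]
contact_force: [-4.8, 1.0, -2.5]
grip_width: 46.1
```

View pics/s13.png

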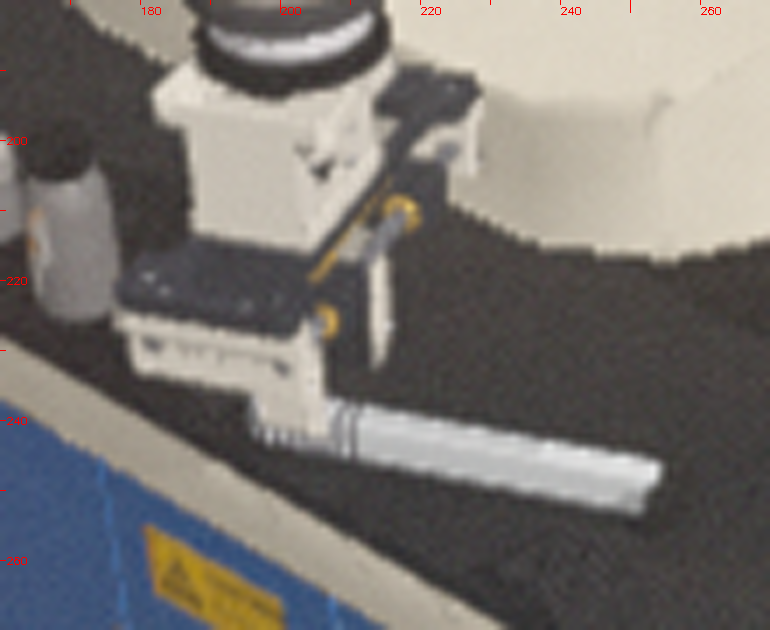

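Run:
```python
from h import *
crop('pics/top10.png','pics/t13.png',170,190,300,290,6)
for z in(80,120,150):print([pt('top',u,228,z).round() for u in (220,238)], pt('top',256,219,z).round())
print(bot.get_obs()['contact_force'],bot.get_obs()['moment'])
```

```text
[array([507., 138.,  80.]), array([508.,  89.,  80.])] [534.  40.  80.]
[array([507., 132., 120.]), array([508.,  85., 120.])] [533.  38. 120.]
[array([507., 128., 150.]), array([508.,  82., 150.])] [532.  36. 150.]
[-7.47335166 -0.35288199 -2.65422347] [-0.10266199  0.96251983  0.02400322]
```

View pics/t13.png

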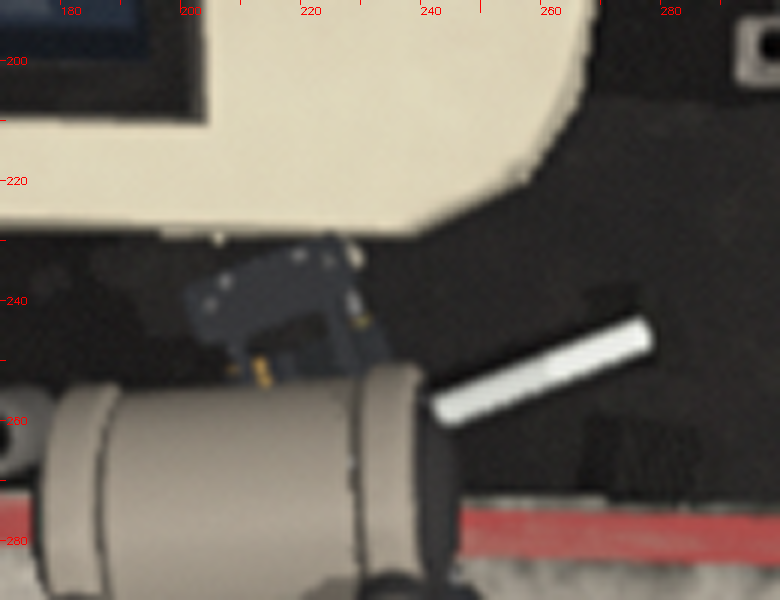

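```bash
python3 -m inch '[-0.5,0.5,0.5,0,0,0,0, -0.5,1.5,0.5,0,0,0,0, -0.5,2.2,0,0,0,0,0, -0.5,2.2,-1,0,0,0,0, -0.5,2.2,-1,0,0,0,0]'
```

```text
time: 11.45
tool_pos: [401.1, 131.2, 19.4]
tcp_rot: [-3.125, 0.003, 1.961]
contact_force: [-0.5, 0.3, -1.5]
grip_width: 45.9
```

```bash
python3 -m inch '[0,0,-0.6,-0.5,0,0,0, 0,0,-1.2,-1,0,0,0, 0,0,-1.5,-1,0,0,0, 0,0,-1.5,-1,0,0,-0.4, 0,0,-1.5,-1,0,0,-0.8]';python3 -m inch '[0,0,0,0,0,0,-1, 0,0,0,0,0,0,-1, 0,0,0,0,0,0,-1, 0,0,0,0,0,0,-1, 0,0,0,0,0,0,-1]'
python3 - <<'E'
from h import *
for n in("side","top"): cv2.imwrite(f"pics/{n}11.png",bot.capture(n)[:,:,::-1])
a=cv2.imread('pics/side11.png')[200:280,170:280];b=cv2.imread('pics/top11.png')[210:290,195:305]
cv2.imwrite('pics/b11.png',cv2.resize(np.vstack([a,b]),None,fx=4,fy=3.7,interpolation=2))
E
```

```text
time: 11.95
tool_pos: [401.1, 131.1, 4.3]
tcp_rot: [-3.118, 0.019, 1.961]
contact_force: [-0.6, -0.8, 0.4]
grip_width: 34.5
time: 12.45
tool_pos: [401.2, 131.1, 4.5]
tcp_rot: [-3.118, 0.019, 1.961]
contact_force: [0.1, -0.8, 4.1]
grip_width: 13.8
```

View pics/b11.png

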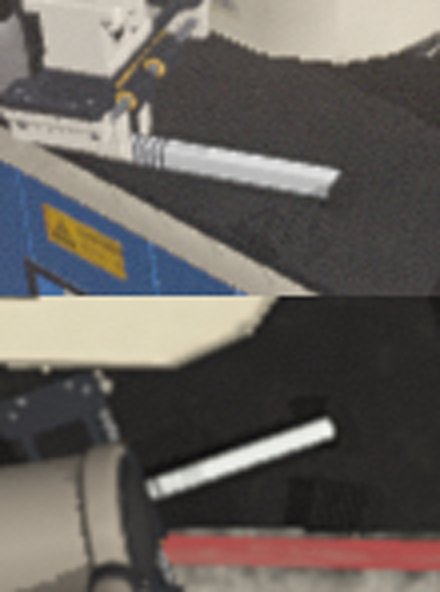

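```bash
python3 -m inch '[0,0,0.8,0,0,0,-1, -0.3,0,2,0,0,0,-1, -0.5,0,3.5,0,0,0,-1, -0.5,0,5,0,0,0,-1, -0.5,0,6,0,0,0,-1]'
cat >> h.py <<'E'
from scipy.spatial.transform import Rotation as Ro
def fix(yaw=None,z=(0,0,-1)):
    o=bot.get_obs();R=Ro.from_euler('xyz',o['tcp_rot']);zt=R.as_matrix()[:,2]
    if yaw is None: yaw=o['tcp_rot'][2]
    T=Ro.from_euler('xyz',[np.pi,0,yaw]);return zt, np.degrees((T*R.inv()).as_rotvec())
E
python3 - <<'E'
from h import *
print(fix())
for n in("side","top"): cv2.imwrite(f"pics/{n}12.png",bot.capture(n)[:,:,::-1])
a=cv2.imread('pics/side12.png')[180:260,170:280];b=cv2.imread('pics/top12.png')[210:290,195:305]
cv2.imwrite('pics/b12.png',cv2.resize(np.vstack([a,b]),None,fx=5,fy=3.7,interpolation=2))
E
```

```text
time: 13.05
tool_pos: [396.4, 131.2, 66.1]
tcp_rot: [-3.12, 0.019, 1.961]
contact_force: [0.7, -0.2, -0.6]
grip_width: 13.8
(array([-0.01288809, -0.02593684, -0.9995805 ]), array([ 1.48635622, -0.73838188,  0.01191549]))
```

View pics/b12.png

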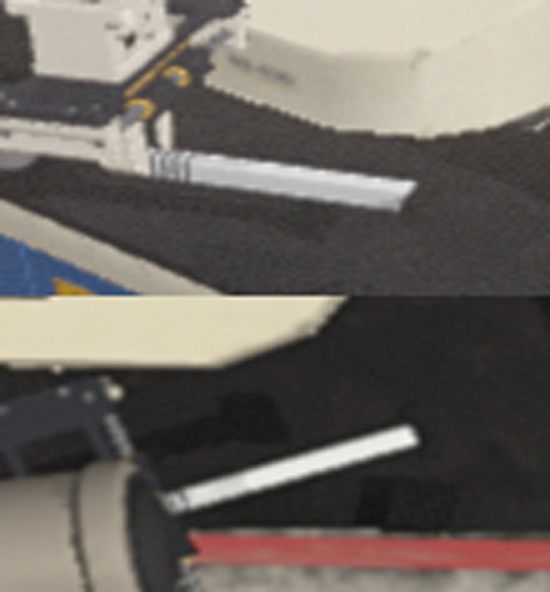

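Run:
```python
from h import *
for dz in (0,):
  C=(426.4,57.2,71.6)
  model('top','pics/top12.png','pics/m1.png',C,np.radians(-67.9),(215,210,305,260),7)
  model('side','pics/side12.png','pics/m2.png',C,np.radians(-67.9),(185,190,275,240),7)
cv2.imwrite('pics/mm.png',np.vstack([cv2.imread('pics/m1.png'),cv2.imread('pics/m2.png')]))
```

```text
(no output)
```

View pics/mm.png

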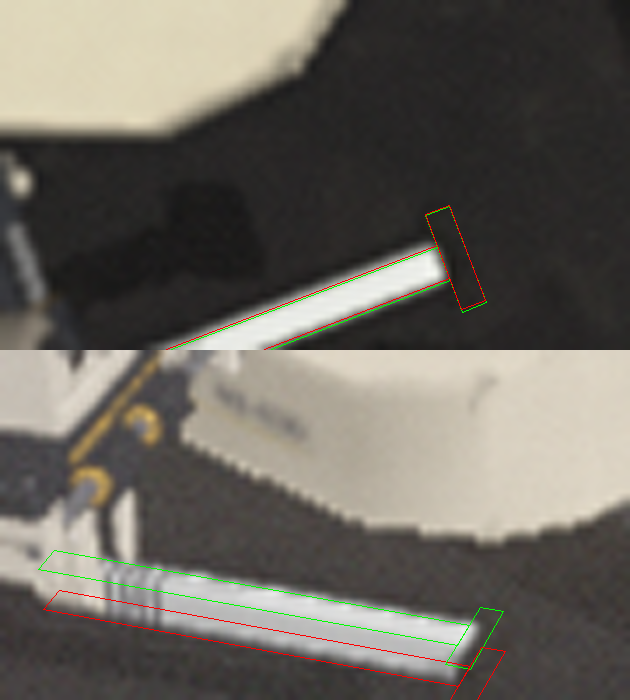

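```bash
python3 -m inch '[0,-2,1.5,0,0,4,-1, -0.5,-5,3,0,0,11,-1, -0.8,-9,4,0,0,19,-1, -1,-13,4,0,0,27,-1, -1.2,-17,4,0,0,35,-1]'; python3 -m inch '[0,-4,0,0,0,8,-1, -0.3,-8,0,0,0,16,-1, -0.6,-12,0,0,0,24,-1, -0.8,-15,0,0,0,31,-1, -0.9,-16.2,0,0,0,37.2,-1]'
python3 - <<'E'
from h import *
print(fix(),px('side',[*wor(-30,0),100]))
E
```

```text
time: 13.65
tool_pos: [385.7, -30.2, 106.1]
tcp_rot: [-3.122, 0.02, 2.53]
contact_force: [0.3, -0.8, -0.5]
grip_width: 13.8
time: 14.15
tool_pos: [376.3, -194.8, 105.8]
tcp_rot: [-3.121, 0.02, -3.103]
contact_force: [0.2, 0.6, -0.7]
grip_width: 13.7
(array([ 0.02033769, -0.01965843, -0.99959988]), array([1.12637865, 1.16553208, 0.01145327])) [319.35497779 232.16618981]
```

```bash
python3 -m inch '[-0.1,-0.2,-1.5,0,0,1,-1, -0.2,-0.4,-3.5,0,0,2.3,-1, -0.2,-0.4,-5.5,0,0,2.3,-1, -0.2,-0.4,-7,0,0,2.3,-1, -0.2,-0.4,-7,0,0,2.3,-1]'
python3 - <<'E'
from h import *
print(fix(np.radians(184.5)))
for n in("side","top"): cv2.imwrite(f"pics/{n}13.png",bot.capture(n)[:,:,::-1])
o=bot.get_obs();p=o['tool_pos'];y=o['tcp_rot'][2]+np.pi
u=np.array([np.cos(y),np.sin(y)]);C=(*(p[:2]+80*u),p[2]+5.5);print(C,loc(C),loc(p[:2]+175*u))
model('top','pics/top13.png','pics/m1.png',C,y,(290,190,410,280),6)
model('side','pics/side13.png','pics/m2.png',C,y,(270,190,390,290),6)
E
```

```text
time: 14.65
tool_pos: [372.8, -197.8, 33.9]
tcp_rot: [-3.125, 0.016, -3.063]
contact_force: [-0.7, 0.4, 0.3]
grip_width: 13.7
(array([ 0.01720997, -0.01578665, -0.99972726]), array([0.90457281, 0.98616446, 0.0020558 ]))
(np.float64(453.8229434887148), np.float64(-192.32192784304914), np.float64(41.13995473722327)) [-125.38134108    2.32253841] [-30.38134993   2.36354819]
```

View pics/m1.png

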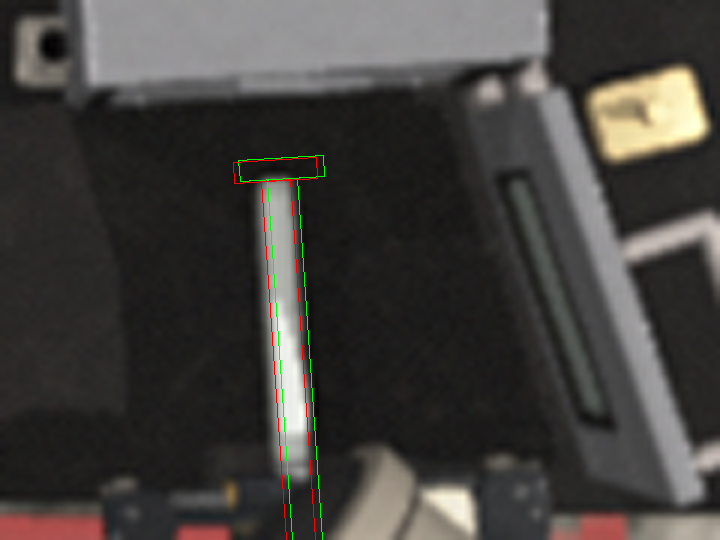

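View pics/m2.png

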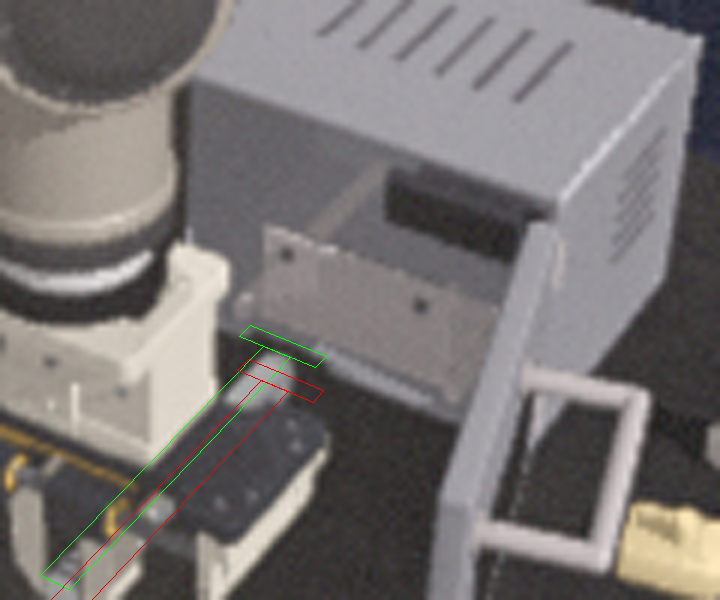

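```bash
python3 -m inch '[0,-0.4,0,0,0,0,-1, 0.8,-0.3,0,0,0,0,-1, 1.6,-0.3,0,0,0,0,-1, 2.4,-0.2,0,0,0,0,-1, 3,-0.1,0,0,0,0,-1]'
python3 - <<'E'
from h import *
o=bot.get_obs();print(loc(o['tool_pos']),o['contact_force'])
for n in("side","top"): cv2.imwrite(f"pics/{n}14.png",bot.capture(n)[:,:,::-1])
crop('pics/side14.png','pics/s15.png',270,190,380,290,7)
E
```

```text
time: 15.25
tool_pos: [405.2, -199.7, 35.9]
tcp_rot: [-3.121, 0.019, -3.062]
contact_force: [0.1, -0.4, -1.0]
grip_width: 13.9
[-174.38981506   -1.18656913] [ 0.1451422  -0.42610677 -1.04587482]
```

View pics/s15.png

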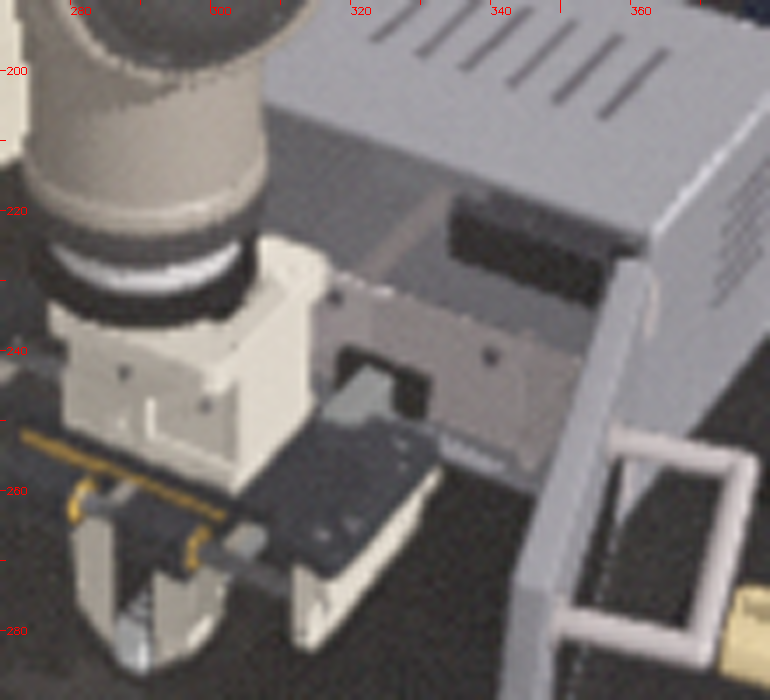

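```bash
python3 -m inch '[0.2,0,0,0,0,0,-1, 0.4,0,0,0,0,0,-1, 0.6,0,0,0,0,0,-1, 0.8,0.1,0,0,0,0,-1, 1,0.1,0,0,0,0,-1]'
```

```text
time: 15.85
tool_pos: [415.2, -198.4, 35.7]
tcp_rot: [-3.122, 0.019, -3.062]
contact_force: [0.1, 0.6, -1.7]
grip_width: 13.8
```

```bash
python3 -m inch '[0.2,0,0,0,0,0,-1, 0.4,0,0,0,0,0,-1, 0.6,0,0,0,0,0,-1, 0.8,0.1,0,0,0,0,-1, 1,0.1,0,0,0,0,-1]'
```

```text
time: 16.35
tool_pos: [424.4, -197.0, 35.4]
tcp_rot: [-3.123, 0.017, -3.062]
contact_force: [-5.4, -0.5, 0.1]
grip_width: 13.5
```

```bash
python3 -m inch '[0.2,0,0,0,0,0,-1, 0.4,0,0,0,0,0,-1, 0.6,0,0,0,0,0,-1, 0.8,0.1,0,0,0,0,-1, 1,0.1,0,0,0,0,-1]'
```

```text
time: 16.85
tool_pos: [434.5, -195.9, 35.4]
tcp_rot: [-3.123, 0.017, -3.062]
contact_force: [-4.9, -0.8, 0.0]
grip_width: 13.8
```

```bash
python3 -m inch '[0.1,0,0,0,0,0,-1, 0.2,0,0,0,0,0,-1, 0.3,0,0,0,0,0,-1, 0.4,0,0,0,0,0,-1, 0.5,0,0,0,0,0,-1]'
```

```text
time: 17.35
tool_pos: [439.5, -195.9, 35.4]
tcp_rot: [-3.123, 0.017, -3.062]
contact_force: [-4.5, -0.2, -0.3]
grip_width: 14.0
```

```bash
python3 -m inch '[0.1,0,0,0,0,0,-1, 0.2,0,0,0,0,0,-1, 0.3,0,0,0,0,0,-1, 0.4,0,0,0,0,0,-1, 0.5,0.1,0,0,0,0,-1]'
```

```text
time: 17.85
tool_pos: [444.7, -195.0, 35.4]
tcp_rot: [-3.123, 0.017, -3.062]
contact_force: [-4.4, -1.2, -0.2]
grip_width: 13.5
```

```bash
python3 -m inch '[0.1,0,0,0,0,0,-1, 0.2,0,0,0,0,0,-1, 0.3,0,0,0,0,0,-1, 0.4,0,0,0,0,0,-1, 0.5,0.1,0,0,0,0,-1]'
```

```text
time: 18.35
tool_pos: [449.8, -194.0, 35.4]
tcp_rot: [-3.123, 0.017, -3.062]
contact_force: [-4.3, -1.2, -0.5]
grip_width: 13.7
```

```bash
python3 -m inch '[0.1,0,0,0,0,0,-1, 0.2,0,0,0,0,0,-1, 0.3,0,0,0,0,0,-1, 0.4,0,0,0,0,0,-1, 0.5,0,0,0,0,0,-1]'
```

```text
time: 18.85
tool_pos: [454.9, -194.0, 35.4]
tcp_rot: [-3.123, 0.017, -3.062]
contact_force: [-4.9, -0.9, -0.8]
grip_width: 13.7
```

```bash
python3 -m inch '[0.1,0,0,0,0,0,-1, 0.2,0,0,0,0,0,-1, 0.3,0,0,0,0,0,-1, 0.4,0,0,0,0,0,-1, 0.4,0,0,0,0,0,-1]'
```

```text
time: 19.35
tool_pos: [459.1, -194.0, 35.4]
tcp_rot: [-3.123, 0.018, -3.062]
contact_force: [-3.6, 0.5, -0.8]
grip_width: 14.0
```

Run:
```python
from h import *
for n in("side","top"): cv2.imwrite(f"pics/{n}16.png",bot.capture(n)[:,:,::-1])
crop('pics/side16.png','pics/s16.png',290,180,400,280,7)
crop('pics/top16.png','pics/t16.png',290,180,420,280,6)
```

```text
(no output)
```

View pics/s16.png

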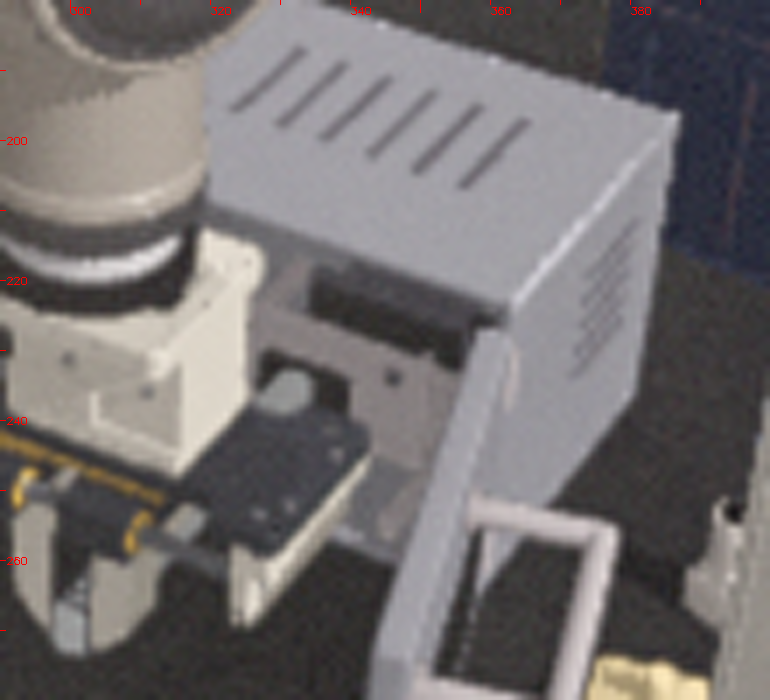

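View pics/t16.png

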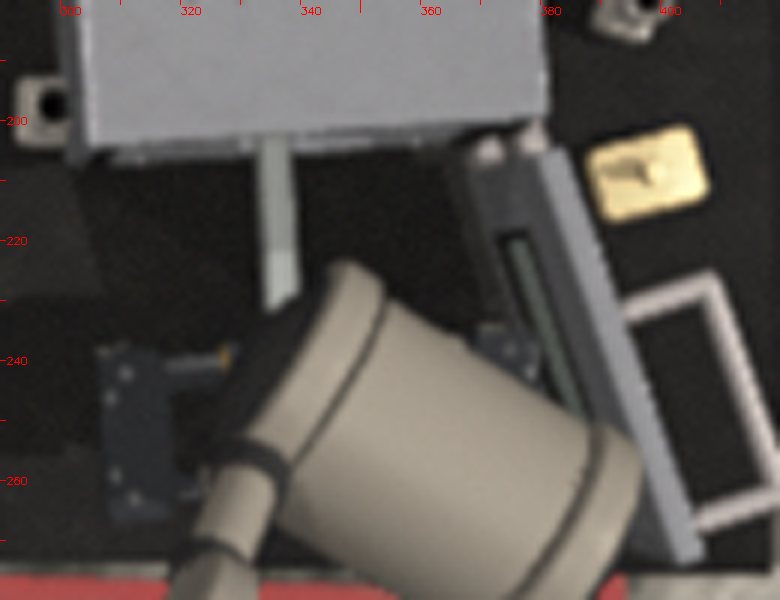

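```bash
python3 -m inch '[0.1,0,0,0,0,0,-1, 0.2,0,0,0,0,0,-1, 0.3,0,0,0,0,0,-1, 0.4,0.1,0,0,0,0,-1, 0.4,0.1,0,0,0,0,-1]'
```

```text
time: 19.95
tool_pos: [462.8, -193.0, 35.3]
tcp_rot: [-3.123, 0.017, -3.062]
contact_force: [-6.0, -0.8, 0.3]
grip_width: 14.1
```

```bash
python3 -m inch '[0.1,0,0,0,0,0,-1, 0.2,0,0,0,0,0,-1, 0.3,0,0,0,0,0,-1, 0.3,0,0,0,0,0,-1, 0.3,0,0,0,0,0,-1]'
```

```text
time: 20.45
tool_pos: [463.8, -192.6, 34.8]
tcp_rot: [-3.124, 0.013, -3.062]
contact_force: [-11.2, -1.9, 1.2]
grip_width: 13.7
```

```bash
python3 -m inch '[0.1,0,0,0,0,0,-1, 0.2,0,0,0,0,0,-1, 0.3,0,0,0,0,0,-1, 0.3,0,0,0,0,0,-1, 0.3,0,0,0,0,0,-1]'
```

```text
time: 20.95
tool_pos: [464.1, -192.2, 34.1]
tcp_rot: [-3.127, 0.007, -3.062]
contact_force: [-12.7, -3.5, 1.9]
grip_width: 14.0
```

```bash
python3 -m inch '[0.05,0,0,0,0,0,-1, 0.05,0,0,0,0,0,-1, 0.05,0,0,0,0,0,-1, 0.05,0,0,0,0,0,-1, 0.05,0,0,0,0,0,-1]'
python3 - <<'E'
from h import *
o=bot.get_obs();print(loc(o['tool_pos']),o['contact_force'],o['moment'])
for n in("side","top"): cv2.imwrite(f"pics/{n}17.png",bot.capture(n)[:,:,::-1])
crop('pics/side17.png','pics/s17.png',290,180,400,280,7)
E
```

```text
time: 21.45
tool_pos: [464.0, -192.4, 34.2]
tcp_rot: [-3.127, 0.006, -3.063]
contact_force: [-8.8, -1.8, 1.4]
grip_width: 13.8
[-115.21512651    1.48244989] [-8.81257228 -1.81797446  1.37015831] [-0.2281225   1.0436063  -0.16758957]
```

View pics/s17.png

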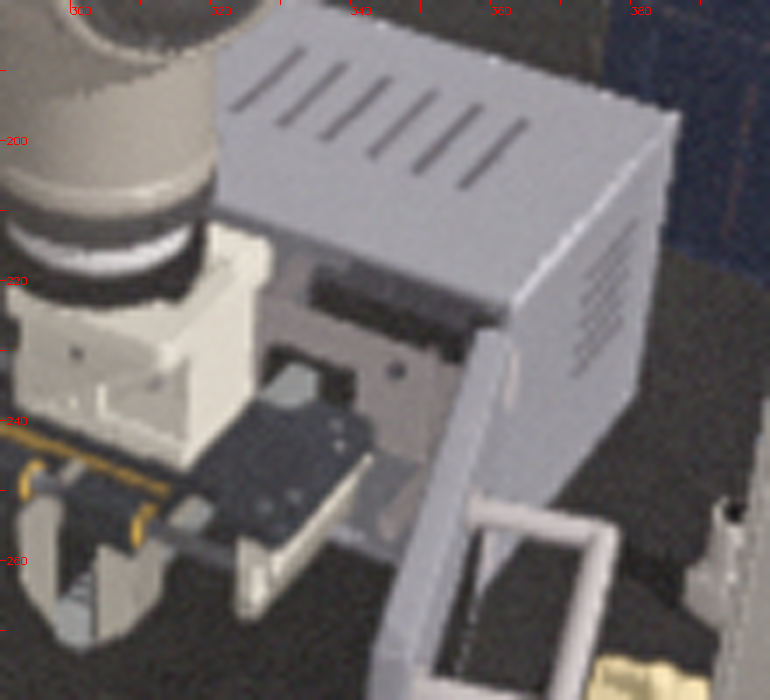

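```bash
python3 -m inch '[-0.5,0,0,0,0,0,-1, -1.5,-0.1,0,0,0,0,-1, -3,-0.2,0,0,0,0,-1, -5,-0.4,0,0,0,0,-1, -7,-0.5,0,0,0,0,-1]';python3 -m inch '[-1,-0.1,0,0,0,0,-1, -2,-0.2,0,0,0,0,-1, -2,-0.2,2,0,0,0,-1, -2,-0.2,5,0,0,0,-1, -2,-0.2,7,0,0,0,-1]'
python3 - <<'E'
from h import *
for n in("side","top"): cv2.imwrite(f"pics/{n}18.png",bot.capture(n)[:,:,::-1])
crop('pics/side18.png','pics/s18.png',270,160,400,280,6)
print(fix(),loc(bot.get_obs()['tool_pos']))
E
```

```text
time: 22.05
tool_pos: [393.7, -197.6, 34.4]
tcp_rot: [-3.126, 0.008, -3.063]
contact_force: [-0.5, 0.2, -0.9]
grip_width: 13.8
time: 22.55
tool_pos: [374.3, -200.2, 106.1]
tcp_rot: [-3.124, 0.01, -3.063]
contact_force: [-0.5, -0.4, -0.2]
grip_width: 13.6
(array([ 0.01454951, -0.01937045, -0.99970651]), array([1.10989824, 0.8337809 , 0.00760524])) [-2.04206417e+02 -1.69531086e-01]
```

View pics/s18.png

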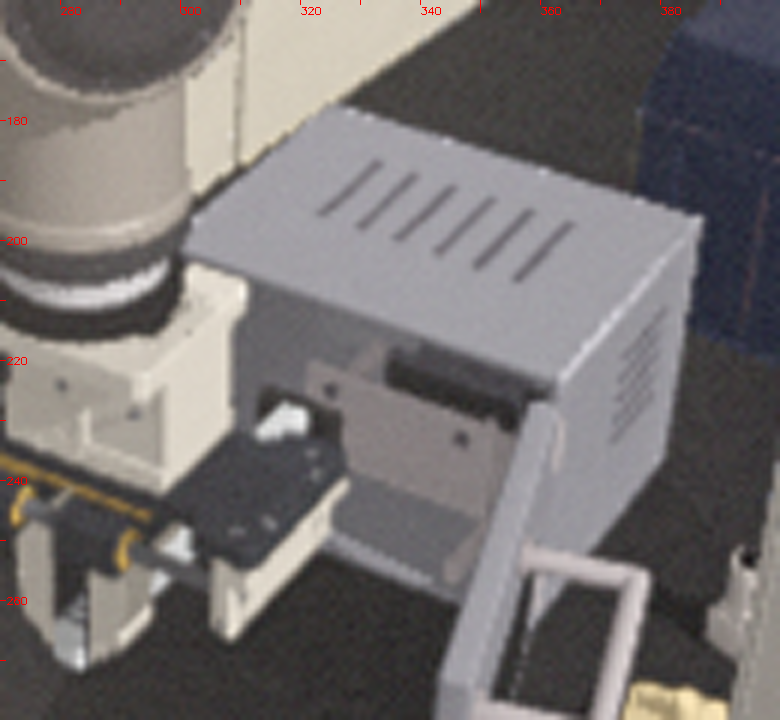

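```bash
python3 -m inch '[0,3,0,0,0,-6,-1, 0.2,7,0,0,0,-13,-1, 0.4,11,0,0,0,-21,-1, 0.6,15,0,0,0,-29,-1, 0.8,19,0,0,0,-37,-1]'; python3 -m inch '[0.2,4,0,0,0,-8,-1, 0.5,8,0,0,0,-16,-1, 0.8,11,0,0,0,-24,-1, 1.2,13.5,0,0,0,-31,-1, 1.5,14.3,-0.5,0,0,-35.1,-1]'; python3 -m inch '[0,0,-1,0,0,0,-1, 0,0,-3,0,0,0,-1, 0,0,-5,0,0,0,-1, 0,0,-6.5,0,0,0,-1, 0,0,-7.5,0,0,0,-1]'
python3 - <<'E'
from h import *
print(fix(np.radians(112.4)))
E
```

```text
time: 23.15
tool_pos: [383.3, -19.2, 106.1]
tcp_rot: [-3.121, 0.013, 2.617]
contact_force: [-0.1, -0.8, 0.2]
grip_width: 13.5
time: 23.65
tool_pos: [398.6, 126.3, 100.6]
tcp_rot: [-3.123, 0.012, 2.002]
contact_force: [0.9, 0.9, -1.4]
grip_width: 14.2
time: 24.15
tool_pos: [397.8, 126.3, 23.9]
tcp_rot: [-3.121, 0.012, 2.002]
contact_force: [0.0, -0.4, -1.0]
grip_width: 13.9
(array([-0.01402486, -0.01914204, -0.9997184 ]), array([ 1.08068191, -0.82541748, -2.28611245]))
```

```bash
python3 -m inch '[0,0,-0.5,0,0,0,-1, 0,0,-1,0,0,0,-1, 0,0,-1.4,0,0,0,-1, 0,0,-1.7,0,0,0,-1, 0,0,-1.8,0,0,0,-1]'
python3 - <<'E'
from h import *
o=bot.get_obs();p=o['tool_pos'];y=o['tcp_rot'][2]+np.pi
cv2.imwrite("pics/side19.png",bot.capture('side')[:,:,::-1])
u=np.array([np.cos(y),np.sin(y)]);C=(*(p[:2]+80*u),p[2]+5.5)
model('side','pics/side19.png','pics/m3.png',C,y,(180,200,280,270),7)
E
```

```text
time: 24.65
tool_pos: [397.9, 126.3, 5.9]
tcp_rot: [-3.121, 0.012, 2.002]
contact_force: [0.6, -0.4, -1.6]
grip_width: 13.8
```

View pics/m3.png

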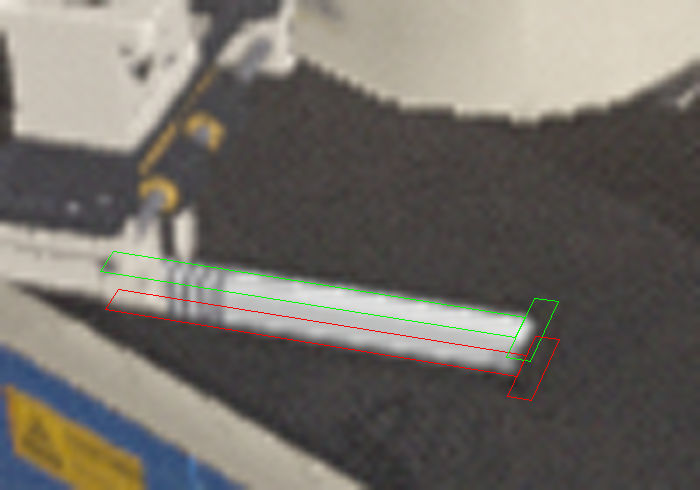

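Level and about 1 mm above the bench. I'll lower the last bit, then release partway open.

```bash
python3 -m inch '[0,0,-0.1,0,0,0,-1, 0,0,-0.2,0,0,0,-1, 0,0,-0.2,0,0,0,-1, 0,0,-0.2,0,0,0,-0.6, 0,0,-0.2,0,0,0,-0.4]'; python3 -m inch '[0,0,0.1,0,0,0,-0.3, 0,0,0.5,0,0,0,-0.3, 0,0,2,0,0,0,-0.3, 0,0,5,0,0,0,-0.3, 0,0,8,0,0,0,-0.3]'; python3 -m inch '[-1,2,3,0,0,0,-0.3, -1,5,6,0,0,0,-0.3, -1,9,8,0,0,0,-0.3, -1,13,10,0,0,0,-0.3, -1,14,10,0,0,0,-0.3]'
python3 - <<'E'
from h import *
for n in("side","top"): cv2.imwrite(f"pics/{n}20.png",bot.capture(n)[:,:,::-1])
crop('pics/side20.png','pics/s20.png',170,160,410,310,3)
crop('pics/top20.png','pics/t20.png',190,130,430,290,3)
E
```

```text
time: 25.2
tool_pos: [398.1, 126.3, 4.0]
tcp_rot: [-3.122, 0.012, 2.002]
contact_force: [-1.0, -0.7, 0.4]
grip_width: 22.2
time: 25.7
tool_pos: [397.7, 126.2, 84.9]
tcp_rot: [-3.12, 0.011, 2.002]
contact_force: [0.7, 0.3, -0.9]
grip_width: 31.8
time: 26.2
tool_pos: [388.7, 269.8, 187.8]
tcp_rot: [-3.127, 0.01, 2.005]
contact_force: [0.6, -0.6, -0.4]
grip_width: 32.0
```

View pics/s20.png

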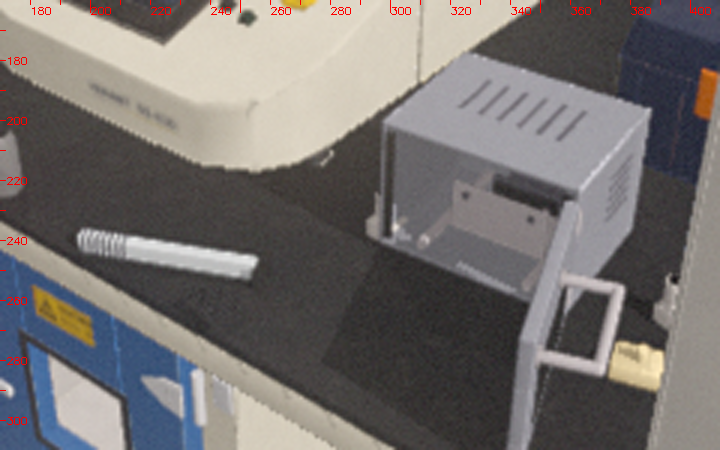

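View pics/t20.png

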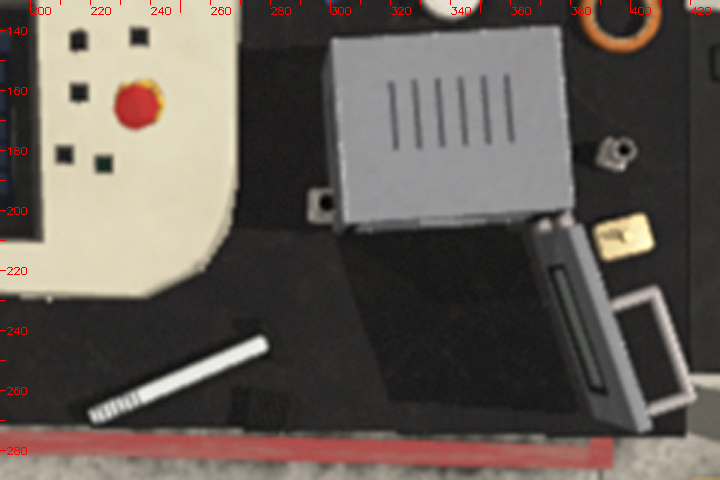

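```bash
python3 -c "
from plant import bot
print(bot.get_obs()['time'],bot.close_job())"
```

```text
the job is handed in; nothing more can be done
26.3 None
```

I handed the job in at 26.3 s of the 64 s allowed. The door is open, the fence is on its stop, and the push bar is back on the bench.

- **Door:** I pulled it by the handle to about 65–70°. To keep the gripper clear of the rack post, I then hooked the closed fingers behind the handle bar for the rest. The last pictures show it at roughly 105–107° (about 1.85 rad), and it stayed there.
- **Fence:** I pushed it only with the bar's nose, at about 1–2 mm per row. It slid about 42 mm at a steady 4.5 N. The force then rose to a highest reading of 12.7 N, about 8 N above sliding and well under ramming. I held it briefly and backed straight out. The shift in the side picture (about 43 mm) agrees with the tool travel. The stop is hidden, so the force rise and that travel are my only evidence that the fence bears on it.
- **Bar:** I laid it flat close to where it first lay, on the bench outside the cabinet. Its tail is near the front edge of the bench but looks fully on it. The arm ended well clear of everything, with contact force near zero.
- **Contact with the oven:** On the first attempt to reach the bar, the gripper body touched the reflow oven's edge at about 7.5 N. I backed off and gripped the bar nearer its tail.
- **Disagreement between cameras:** Just before the push the two cameras differed by about 5 mm on the nose's sideways position. I corrected towards the top view, and the nose was then near the middle of the fence.
- **Loose items:** Of the loose items, only the nozzle, brass weight and heat sink are in the final pictures; they look unmoved. The jar and bottle were outside those crops, so I did not recheck them at the end.

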